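Right the fallen spice jars and feed their tray along the rail into the corner shelf

ROBOT

A 6-joint arm with a two-finger parallel gripper is mounted at the origin on a cart in front of the work surface, level with it; the furniture and walls round the work are solid. World frame = base frame: x ahead of the robot, y to its left, z up, the work surface at z = 0. Lengths are in m, angles in rad, forces in N, time in s.
With the tool pointing down it reaches from about 0.3 to 0.775 m from the base axis. Payload 14.6 kg.
Tool frame: the origin (TCP) lies midway between the tips of the shut fingers; the grasp point (between the pads) lies 19 mm behind it (ctrl.tcp_to_grasp is the z of the grasp point in the tool frame, in m); z points along the fingers, y is the line along which they close (so a half turn about z gives the same grasp; the last joint's range is limited). The gripper opens to 94 mm and grips with 3 to 60 N. Pads are 16 mm wide; open, the fingers measure 119 mm over their backs; the gripper's body (75 mm by 177 mm) begins 78 mm behind the grasp point.
Start: joints at [-1.372, 0.3, 1.521, -0, 1.321, -0.067], TCP at [0.144, -0.531, 0.205] pointing down, gripper open.
Joint ranges: [-3.03, 3.03], [-0.79, 2.21], [0.23, 2.52], [-1.04, 4.18], [0, 3.07], [-2.55, 2.55]. Speed limits (rad/s): [2.22, 2.22, 2.57, 3.14, 3.14, 3.14].

INTERFACE

Orientations are given as [roll, pitch, yaw] about the fixed x, y, z axes, in that order (R = Rz(yaw) Ry(pitch) Rx(roll)).
In Python, from station import monitor, camera, ctrl gives the robot as it stands.
- The arm moves only by the tool apply_moves, never from a script. Its argument "plan" is one flat list of numbers, 4 for each row, row after row: the shift along the tool's x, y, z in mm, then the turn about the tool's z in rad. In form: [dx, dy, dz, spin, dx, dy, dz, spin, ...]. A call has 1 to 20 rows; each row shifts and turns the commanded pose from where the row before left it, along the tool's axes as they then stand; what a row does not reach is not made up. A row lasts 1/10 s, in which the tool goes at most 50 mm and 8.59 degrees, less where a joint would pass 70% of its speed; a pose out of reach is approached as far as the arm can. A call is refused whole if a number of a shift passes 50 or a number of a turn 0.15, either way. A call with a gripper value outside its range is refused whole. "hand" is the gripper command: -1 is shut, 1 is fully open, values between are in proportion, set as the call begins (left out, the last holds). The fingers move at their own pace and stop on an object; "squeeze" is the grip in N (left out, the last holds). Time passes only in rows, so rows that do not move let the fingers close. It gives the time, the measured TCP pose, the force, the opening and the grip force at its end, in the units of the state.
- monitor.get_obs(): the state, without advancing time (a new reading comes with each control period).
- camera(name): name is "side" or "top" or "wrist"; returns a dict with "image" (384x512x3 uint8, red, green, blue), "range_z" (384x512 float32, m along the optical axis (not along the pixel's ray), 0 where there is no reading), "mtx" (3x3 intrinsics, pixels), "distortion" ([k1, k2, p1, p2, k3] as OpenCV has them; the pictures are not rectified), "rvec" (rotation vector, rad) and "tvec" (3), from world to camera coordinates, as OpenCV has them. Camera axes: x right, y down, z forward; pixel columns grow to the right and rows downward; lengths in m; the calibration is good to about 2 mm. A picture is of the moment at which its call begins.
- ctrl.hand_in(): hands the job in; it is judged then, once.
The state is a dict: "time_s": time; "qpos": joint angles; "joint_vel": joint speeds; "tau": joint torques, N m; "ee_pos": TCP position; "eef_rot": TCP orientation; "force": force on the tool from outside, world axes, zero at the start; "moment": the same for the moment, N m; "grip_width": finger opening in m; "grip_force": force on a finger pad.
Only numpy, scipy, OpenCV 4.12 (cv2) and the standard library are available. Lean on these libraries where they do the work, as an engineer would, in place of code of your own. Each camera call takes 0.05 s, during which the arm holds its last target. There are 200 camera calls.

TASK

Stand all the fallen jars (two or three of the spice jars and the salt shaker) upright on the wooden spice tray. Then take the push stick by its fin and, with the stick only and never with the gripper, press the loaded tray against the guide rail and feed it along the rail, keeping it against the rail all the way, until its far end meets the end panel under the corner shelf with the jars still standing. Finally lay the push stick flat back on the cork mat, lengthwise, and leave the other things on the worktop where they are.

Things in the scene. Friction and masses are not known exactly. Their poses are not given: they have to be found in the camera images.
- corner_shelf: fixed wooden corner shelf with guide rail. Origin: on the worktop in the inner corner of the rail's working face (plane x = 0, facing -x, to the robot) and the end panel's inner face (plane y = 0, facing -y); x across the rail away from the robot, y along it to the end panel, z up. Rail 18 mm thick, 30 mm high, y -560 to 0. The end panel reaches x -85 to 18 mm. Front and feed end are open
- shelf_mouth (a point): middle of the shelf board's near edge at the feed end, at its underside 150 mm up (x -33, y -177 mm in corner_shelf's frame). The board (15 mm thick, 103 mm across, x -85 to 18) runs from here over the rail's last part and the end panel, to y = 23 mm; below it a back panel stands above the rail
- spice_tray: loose pale wooden tray, 80 mm wide (x), 250 mm long (y), about 0.3 kg, standing on the worktop; origin under its centre. Floor 8 mm thick, side rims 16 mm and end rims 24 mm high, all 6 mm thick (inside 68 x 238 mm). It starts with its middle 6 to 12 mm off the rail, roughly along it, +y end towards the end panel. When home its origin is at x -40, y -125 mm in corner_shelf's frame
- stick_grip (a point): loose plywood push stick (about 0.09 kg) lying flat on the cork mat; this point is the middle of its upright grip fin, 40 mm above the stick's underside. The fin is 56 mm long (x), 16 mm thick (y), and stands from 12 to 69 mm above the underside. Axes: x along the stick to its nose, z up
- stick_nose (a point): foremost point of the push stick's rounded nose (radius 18 mm), 188 mm ahead of the fin's middle and 6 mm above the underside; the stick's sole is 36 mm wide and 12 mm thick and ends 30 mm behind the fin's middle
- stick_mat: fixed cork mat, 260 x 100 x 4 mm (x, y, z), origin under its centre; the push stick lies on it along its x at the start
- spice_a_mid (a point): glass spice jar with a red cap, 45 mm across and 106 mm tall, lying on its side at first; this point is on its axis, half-way up (53 mm above the base when it stands); z points from base to top. It weighs about 0.1 kg. May be absent. When it stands on the tray this point is 61 mm above the worktop
- spice_b_mid (a point): glass spice jar with a red cap, 45 mm across and 106 mm tall, lying on its side at first; this point is on its axis, half-way up (53 mm above the base when it stands); z points from base to top. It weighs about 0.1 kg. May be absent. When it stands on the tray this point is 61 mm above the worktop
- spice_c_mid (a point): glass spice jar with a red cap, 45 mm across and 106 mm tall, lying on its side at first; this point is on its axis, half-way up (53 mm above the base when it stands); z points from base to top. It weighs about 0.1 kg. May be absent. When it stands on the tray this point is 61 mm above the worktop
- salt_shaker_mid (a point): clear salt shaker with a grey top, 44 mm across and 90 mm tall, lying on its side at first; this point is on its axis, half-way up (45 mm above the base when it stands); z points from base to top. The lower 70 mm are 44 mm wide, the top 34 mm. It weighs about 0.1 kg. May be absent. When it stands on the tray this point is 53 mm above the worktop
- mug_a: green mug, 86 x 118 x 96 mm, behind the rail; a bystander, to be left alone; origin under its centre
- tin_tomato: food tin, 75 mm across, 110 mm high, behind the rail; a bystander, to be left alone; origin under its centre
- tin_tuna: low round tin, 87 mm across, 40 mm high, behind the shelf; a bystander, to be left alone; origin under its centre
- jam_jar: jam jar, 72 mm across, 102 mm high, behind the rail; a bystander, to be left alone; origin under its centre
- sardine_tin: flat rectangular tin, 63 x 105 x 24 mm, on the right beyond the cork mat; a bystander, to be left alone; origin under its centre

How it is judged:
On the way, in this order (a step that is already met when the one before it is completed fails the run):
1. all the jars stand upright on the tray (x of spice_a_mid in the frame of spice_tray between -0.02 and 0.02 m and y of spice_a_mid in the frame of spice_tray between -0.108 and 0.108 m and angle between each of spice_a_mid, spice_b_mid, spice_c_mid, salt_shaker_mid's own z axis and vertical below 0.12 rad and z of each of spice_a_mid, spice_b_mid, spice_c_mid, salt_shaker_mid in the frame of spice_tray below 0.075 m and x of spice_b_mid in the frame of spice_tray between -0.02 and 0.02 m and y of spice_b_mid in the frame of spice_tray between -0.108 and 0.108 m and x of spice_c_mid in the frame of spice_tray between -0.02 and 0.02 m and y of spice_c_mid in the frame of spice_tray between -0.108 and 0.108 m and x of salt_shaker_mid in the frame of spice_tray between -0.02 and 0.02 m and y of salt_shaker_mid in the frame of spice_tray between -0.108 and 0.108 m and contact force between the fingers and spice_a below 0.2 N and contact force between the fingers and spice_b below 0.2 N and contact force between the fingers and spice_c below 0.2 N and contact force between the fingers and salt_shaker below 0.2 N), for 0.2 s.
2. the stick feeds the tray along the rail: half-way, pushed by the stick, against the rail (y of spice_tray in the frame of corner_shelf between -0.28 and -0.17 m and contact force between push_stick and spice_tray above 0.2 N and x of spice_tray in the frame of corner_shelf above -0.044 m and angle between the y axis of spice_tray and the y axis of corner_shelf, either way round below 0.03 rad), for 0.1 s.
3. the tray is home at the end panel, against the rail (y of spice_tray in the frame of corner_shelf above -0.131 m and x of spice_tray in the frame of corner_shelf above -0.044 m and angle between the y axis of spice_tray and the y axis of corner_shelf, either way round below 0.03 rad), for 0.2 s.
At the end, for the whole second after the job is handed in: Tray flat, within 4 mm of the rail and 6 mm of the end panel, parallel to the rail within 0.03 rad; all jars upright (0.12 rad) on its floor; push stick released, flat on the cork mat (fin over the mat, nose within 90 mm of its long middle line); all at rest (all of step 3 and height (world z) of spice_tray below 0.004 m and linear speed of each of spice_tray, push_stick below 0.02 m/s and x of spice_a_mid in the frame of spice_tray between -0.02 and 0.02 m and y of spice_a_mid in the frame of spice_tray between -0.108 and 0.108 m and angle between each of spice_a_mid, spice_b_mid, spice_c_mid, salt_shaker_mid's own z axis and vertical below 0.12 rad and z of each of spice_a_mid, spice_b_mid, spice_c_mid, salt_shaker_mid in the frame of spice_tray below 0.075 m and x of spice_b_mid in the frame of spice_tray between -0.02 and 0.02 m and y of spice_b_mid in the frame of spice_tray between -0.108 and 0.108 m and x of spice_c_mid in the frame of spice_tray between -0.02 and 0.02 m and y of spice_c_mid in the frame of spice_tray between -0.108 and 0.108 m and x of salt_shaker_mid in the frame of spice_tray between -0.02 and 0.02 m and y of salt_shaker_mid in the frame of spice_tray between -0.108 and 0.108 m and x of push_stick in the frame of stick_mat between -0.12 and 0.12 m and y of push_stick in the frame of stick_mat between -0.05 and 0.05 m and y of stick_nose in the frame of stick_mat between -0.09 and 0.09 m and angle between push_stick's own z axis and vertical below 0.1 rad and height (world z) of push_stick below 0.01 m and contact force between the fingers and push_stick below 0.1 N); the robot touches nothing.
It fails at once if the gripper pushes the tray (more than 4 N) (contact force between the fingers and spice_tray above 4 N).
It fails at once if the tray is more than 12 mm off the rail or askew by more than 0.1 rad while it is fed (y of spice_tray in the frame of corner_shelf between -0.3 and -0.14 m and (x of spice_tray in the frame of corner_shelf below -0.052 m or angle between the y axis of spice_tray and the y axis of corner_shelf, either way round above 0.1 rad)).
It fails at once if a bystander is displaced by more than 30 mm (distance of any of mug_a, tin_tomato, tin_tuna, jam_jar, sardine_tin from where it was at the start of the episode above 0.03 m).
Of spice_a, spice_b, spice_c, salt_shaker only 2 to 3 are there at a start; the rules pass over those that are not, and their reading is None.
At some moment in a run one of push_stick may be knocked a few centimetres aside while the robot is not near it.
Once in a run the grip may slacken for a moment while it holds something.
It also fails if it takes over 210 s, if anything falls off the work surface, if the arm or the gripper's body presses on something with over 40 N, if the wrist force passes 120 N, or if a joint passes its speed limit or range.

## Working session

There is one attempt and no reset: what is moved stays moved. The work goes in short steps, Python scripts to look and compute and a tool call to move; the robot and the scene stay as the last step left them, time stands still between calls to the robot, and variables do not carry over. Pictures are saved under pics/ and viewed, at most 14 in all, crops included, and the job is handed in when it is done.

Besides the shell and the picture viewer there is one more tool, called after "Call:" as name(argument=value, ...), one argument or row to a line, values as JSON. apply_moves: Moves the arm, as the interface text tells. Its arguments: {"type":"object","properties":{"plan":{"type":"array","items":{"type":"number"}},"hand":{"type":"number"},"squeeze":{"type":"number"}},"required":["plan"]}

```bash
ls; mkdir -p pics
cat > h.py <<'E'
import numpy as np, cv2
from station import monitor, camera, ctrl
np.set_printoptions(precision=4,suppress=True)
def cloud(c):
    z=c["range_z"]; h,w=z.shape
    u,v=np.meshgrid(np.arange(w),np.arange(h))
    p=cv2.undistortPoints(np.stack([u,v],-1).reshape(-1,1,2).astype(np.float64),c["mtx"],np.array(c["distortion"])).reshape(h,w,2)
    P=np.dstack([p*z[...,None],z])
    R=cv2.Rodrigues(np.array(c["rvec"],float))[0]
    W=(P-np.array(c["tvec"]).reshape(3))@R
    W[z<=0]=np.nan
    return W
def save(c,n,s=1.5):
    cv2.imwrite("pics/"+n,cv2.resize(c["image"][...,::-1],None,fx=s,fy=s))
E
python3 - <<'E'
from h import *
for n in ["top","side"]:
    c=camera(n); save(c,n+"0.png"); np.savez(n+"0.npz",**c)
    W=cloud(c); print(n,np.nanmin(W,(0,1)),np.nanmax(W,(0,1)))
print(monitor.get_obs(), ctrl.tcp_to_grasp)
E
```

```text
pics
top [-0.4792 -1.9536 -1.1369] [2.0143 1.7417 0.7045]
side [ 0.0209 -1.2463 -0.9455] [2.0155 2.2149 0.8696]
{'time_s': 0.1, 'qpos': array([-1.3716,  0.3004,  1.5215, -0.    ,  1.3207, -0.0666]), 'joint_vel': array([ 0.0019, -0.0032, -0.0024, -0.0006,  0.0001, -0.0003]), 'tau': array([ -0.0004, -53.2642, -35.3284,   0.0709,   0.0235,  -0.0001]), 'ee_pos': array([ 0.1444, -0.5305,  0.205 ]), 'eef_rot': array([-3.1406, -0.0001,  0.2657]), 'force': array([ 0.2159,  0.2701, -0.0834]), 'moment': array([ 0.055 , -0.0264,  0.0018]), 'grip_force': 0.0, 'grip_width': 0.09420444441169308} -0.0188
```

View pics/top0.png

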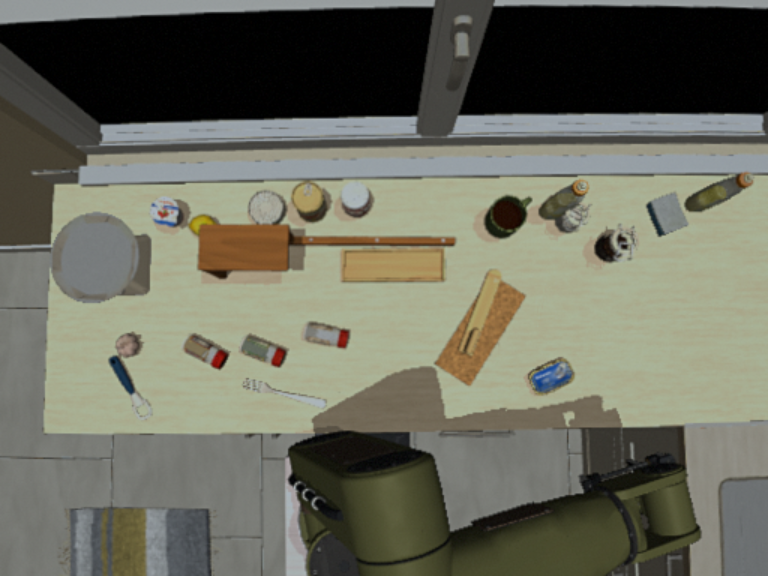

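View pics/side0.png

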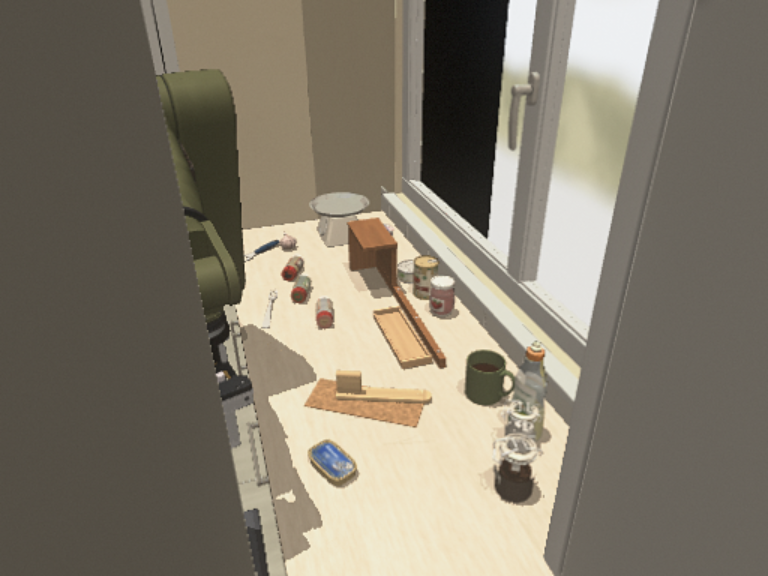

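The top view shows three lying jars, at (205,351), (263,350) and (327,335) px, with their caps to the right. The tray is at (393,265), the stick's fin at (468,340) and its nose at (493,275). There is no salt shaker. The side view agrees.

```bash
cat > m.py <<'E'
from h import *
def blobs(n):
    c=dict(np.load(n)); W=cloud(c); z=W[...,2]
    hsv=cv2.cvtColor(c["image"],cv2.COLOR_RGB2HSV)
    m=((z>0.010)&(z<0.3)&(W[...,0]>0.15)&(W[...,0]<0.9)&(W[...,1]>-.5)).astype(np.uint8)
    k,l,s,cc=cv2.connectedComponentsWithStats(m)
    for i in range(1,k):
        if s[i,4]<25: continue
        P=W[l==i]; r=cv2.minAreaRect(P[:,:2].astype(np.float32)*1000)
        red=(l==i)&((hsv[...,0]<6)|(hsv[...,0]>174))&(hsv[...,1]>150)
        print(s[i,:2]*1.5,s[i,4],"c",np.round(r[0]),"sz",np.round(r[1]),"ang",round(r[2],1),"zmax",round(P[:,2].max(),3),
          "red",red.sum(),np.nanmean(W[red],0) if red.sum()>5 else "")
    return c,W,hsv
c,W,hsv=blobs("top0.npz")
print("table z",np.nanmedian(W[180:200,200:230,2]))
# rail
m=(abs(W[...,2]-.030)<.006)&(W[...,1]<-0.02)&(W[...,1]>-.5)&(W[...,0]>.5)
E
python3 m.py; sed -i 's/"top0.npz")$/"side0.npz")/;/^print\|^m=/d' m.py; echo; python3 m.py
```

```text
[  0. 111.] 14559 c [811. 199.] sz [1398.  178.] ang 90.0 zmax 0.3 red 0 
[538.5 181.5] 307 c [ 736. -486.] sz [46. 29.] ang 0.0 zmax 0.221 red 0 
[187.5 190.5] 3114 c [686.  68.] sz [650. 212.] ang 89.3 zmax 0.173 red 0 
[150.  196.5] 350 c [740. 438.] sz [68. 74.] ang 83.5 zmax 0.078 red 8 [0.7333 0.4402 0.07  ]
[484.5 196.5] 622 c [ 722. -380.] sz [ 87. 102.] ang 67.4 zmax 0.1 red 16 [ 0.7137 -0.3901  0.058 ]
[ 49.5 211.5] 3206 c [624. 581.] sz [210. 211.] ang 1.8 zmax 0.134 red 0 
[342.  247.5] 465 c [ 611. -110.] sz [248.  81.] ang 89.7 zmax 0.032 red 0 
[457.5 268.5] 603 c [ 493. -317.] sz [ 39. 218.] ang 66.9 zmax 0.078 red 0 
[303. 321.] 381 c [442.  54.] sz [106.  45.] ang 77.9 zmax 0.053 red 60 [0.4313 0.0137 0.0411]
[115.5 333. ] 191 c [422. 538.] sz [51. 58.] ang 75.4 zmax 0.055 red 0 
[181.5 333. ] 381 c [406. 349.] sz [108.  45.] ang 62.3 zmax 0.05 red 72 [0.3868 0.308  0.0384]
[238.5 334.5] 391 c [406. 207.] sz [107.  45.] ang 67.7 zmax 0.052 red 66 [0.3907 0.1669 0.0417]
[108.  355.5] 162 c [349. 553.] sz [105.  27.] ang 34.1 zmax 0.024 red 0 
[529.5 360. ] 350 c [ 328. -471.] sz [63. 84.] ang 23.4 zmax 0.03 red 0 
[288.  430.5] 328 c [220.  43.] sz [ 54. 168.] ang 31.9 zmax 0.3 red 1 
table z 0.000136494475991605

[226.5  72. ] 15306 c [662. 850.] sz [ 454. 2712.] ang 2.1 zmax 0.3 red 1 
[256.5 232.5] 110 c [380. 545.] sz [ 77. 135.] ang 81.4 zmax 0.053 red 0 
[228.  247.5] 143 c [228. -38.] sz [67. 27.] ang 71.3 zmax 0.299 red 0 
[282.  253.5] 155 c [403. 344.] sz [112.  43.] ang 60.6 zmax 0.045 red 20 [0.3862 0.3023 0.0366]
[291. 273.] 171 c [398. 201.] sz [114.  46.] ang 68.5 zmax 0.045 red 14 [0.389  0.1604 0.0403]
[316.5 295.5] 203 c [437.  50.] sz [115.  42.] ang 77.1 zmax 0.044 red 15 [0.4297 0.0108 0.0393]
[336.  370.5] 655 c [ 488. -322.] sz [ 42. 216.] ang 67.9 zmax 0.074 red 0 
[307.5 439.5] 382 c [ 323. -471.] sz [63. 86.] ang 21.6 zmax 0.026 red 0
```

```bash
cat > go.py <<'E'
import sys
from h import *
def go(x,y,z,yaw):
    o=monitor.get_obs(); p=o["ee_pos"]; w=o["eef_rot"][2]
    d=np.array([x,y,z])-p; s=-(yaw-w); s=(s+np.pi)%(2*np.pi)-np.pi
    f=lambda a:np.array([d[0]*np.cos(a)+d[1]*np.sin(a), d[0]*np.sin(a)-d[1]*np.cos(a), -d[2]])*1000
    print("t",o["time_s"],"p",p,"yaw",w,"F",o["force"],"g",o["grip_width"],o["grip_force"])
    print("spin",s,"shift before spin",f(w),"shift after spin",f(yaw))
if __name__=="__main__": go(*map(float,sys.argv[1:5]))
E
python3 go.py .432 .015 .08 1.36
```

```text
t 0.1 p [ 0.1444 -0.5305  0.205 ] yaw 0.2657362686222209 F [ 0.2159  0.2701 -0.0834] g 0.09420444441169308 0.0
spin -1.0942637313777794 shift before spin [ 420.7569 -450.792   124.9547] shift after spin [593.5711 167.1021 124.9547]
```

Call:
apply_moves(
  plan=[0,0,0,-0.14,0,0,0,-0.14,0,0,0,-0.14,0,0,0,-0.14,0,0,0,-0.14,0,0,0,-0.14,0,0,0,-0.14,0,0,0,-0.114,40,11,0,0,40,11,0,0,40,11,0,0,40,11,0,0,40,11,0,0,40,11,0,0,40,11,0,0,40,11,0,0],
  hand=0.5,
  squeeze=10,
)

```text
time_s: 1.7
ee_pos: [0.2978, -0.2346, 0.2054]
eef_rot: [3.142, -0.0, 1.359]
force: [0.5, -0.9, 0.2]
grip_width: 0.0705
grip_force: 0.0
```

```bash
python3 go.py .432 .015 .08 1.36
```

```text
t 1.7 p [ 0.2978 -0.2346  0.2054] yaw 1.3594263451090276 F [ 0.5235 -0.8711  0.2279] g 0.07050549235859002 0.0
spin -0.000573654890972719 shift before spin [272.183   78.8257 125.3758] shift after spin [272.1377  78.9818 125.3758]
```

Call:
apply_moves(
  plan=[39,11,0,0,39,11,0,0,39,11,0,0,39,11,20,0,39,11,20,0,39,12,40,0,38,12,45,0,0,0,0,0,0,0,0,0],
)

```text
time_s: 2.6
ee_pos: [0.4256, 0.0032, 0.0926]
eef_rot: [-3.14, 0.0, 1.361]
force: [-0.1, 0.1, 1.2]
grip_width: 0.0709
grip_force: 0.0
```

```bash
python3 go.py .432 .015 .005 1.36; python3 -c "
from h import *
c=camera('wrist');save(c,'w1.png')
W=cloud(c);h=cv2.cvtColor(c['image'],cv2.COLOR_RGB2HSV)
m=(W[...,2]>.012)&(W[...,2]<.06)&(W[...,0]<.52)
n,l,s,cc=cv2.connectedComponentsWithStats(m.astype(np.uint8))
for i in range(1,n):
  if s[i,4]>300:
    P=W[l==i];print(s[i],cv2.minAreaRect(P[:,:2].astype(np.float32)*1000),P[:,2].max())
"
```

```text
t 2.6 p [0.4256 0.0032 0.0926] yaw 1.361321559940095 F [-0.0763  0.1239  1.2289] g 0.07093012268719312 0.0
spin 0.001321559940095085 shift before spin [12.8946  3.8525 87.5937] shift after spin [12.8997  3.8354 87.5937]
[ 136    0   60   36 1871] ((388.7359619140625, 171.598876953125), (28.823768615722656, 44.42457580566406), 68.79387664794922) 0.0477028856021599
[ 74  21  15  73 568] ((299.3321228027344, 159.20721435546875), (60.6853141784668, 11.282987594604492), 76.70943450927734) 0.015921435027425764
[ 231   73   54  131 6475] ((438.0335693359375, 56.38910675048828), (106.46294403076172, 45.8685188293457), 77.14966583251953) 0.04734198537685322
```

View pics/w1.png

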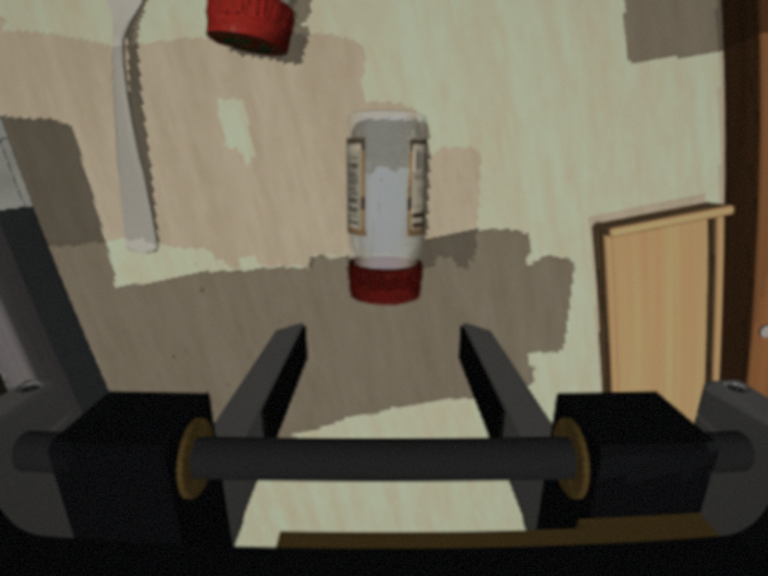

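Call:
apply_moves(
  plan=[7,0,0,0,7,0.5,0,0,0,0,30,0,0,0,30,0,0,0,20,0,0,0,8,0,0,0,0,0],
)

```text
time_s: 3.35
ee_pos: [0.4293, 0.0165, 0.005]
eef_rot: [-3.141, 0.0, 1.359]
force: [1.0, 0.1, 0.3]
grip_width: 0.0705
grip_force: 0.0
```

Call:
apply_moves(
  plan=[0,0,0,0,0,0,0,0,0,0,0,0,0,0,0,0,0,0,0,0,0,0,0,0],
  hand=-1,
  squeeze=5,
)

```text
time_s: 3.95
ee_pos: [0.4297, 0.0165, 0.0055]
eef_rot: [3.141, -0.0, 1.36]
force: [-0.5, -0.4, 5.3]
grip_width: 0.0443
grip_force: 5.0
```

Call:
apply_moves(
  plan=[0,0,-10,0,0,0,-15,0,0,0,-20,0,0,0,-20,0,0,0,-20,0,0,0,-20,0,0,0,-20,0,0,0,0,0,0,0,0,0,0,0,0,0],
)

```text
time_s: 4.95
ee_pos: [0.4288, 0.0165, 0.129]
eef_rot: [-3.14, 0.0, 1.36]
force: [1.7, 0.3, -0.4]
grip_width: 0.044
grip_force: 5.0
```

```bash
cat > tilt.py <<'E'
from h import *
import sys
o=monitor.get_obs(); p=o["ee_pos"]; print(o["time_s"],p,o["eef_rot"],"g",o["grip_width"],o["grip_force"],"F",o["force"])
for n in sys.argv[2:]:
    c=camera(n); W=cloud(c); h=cv2.cvtColor(c["image"],cv2.COLOR_RGB2HSV)
    d=np.hypot(W[...,0]-p[0],W[...,1]-p[1])
    red=(d<.1)&((h[...,0]<6)|(h[...,0]>174))&(h[...,1]>130)&(W[...,2]>.02)
    print(n,"red",red.sum(),np.nanmean(W[red],0) if red.sum() else "")
    print("zmin-in-col", [round(float(x),3) for x in np.nanpercentile(W[(d<.12)&(W[...,2]>.012)][:,2],[1,5,50])])
    # crop around projected tcp
    q=cv2.projectPoints(np.array([[p[0],p[1],p[2]]]),np.array(c["rvec"],float),np.array(c["tvec"],float),c["mtx"],np.array(c["distortion"]))[0].ravel()
    print("tcp px",q)
    u,v=int(np.clip(q[0],50,461)),int(np.clip(q[1],50,333))
    crop=c["image"][v-50:v+50,u-50:u+50,::-1] if n!="wrist" else c["image"][...,::-1]
    cv2.imwrite(f"pics/{sys.argv[1]}_{n}.png",cv2.resize(crop,None,fx=4 if n!="wrist" else 1,fy=4 if n!="wrist" else 1,interpolation=cv2.INTER_CUBIC))
E
python3 tilt.py t1 side wrist; cd pics; python3 -c "
import cv2,numpy as np
a=cv2.imread('t1_side.png');b=cv2.imread('t1_wrist.png');b=cv2.resize(b,(400,300));z=np.zeros((400,800,3),np.uint8);z[:,:400]=a;z[:300,400:]=b;cv2.imwrite('t1.png',z)"
```

```text
4.95 [0.4288 0.0165 0.129 ] [-3.14    0.0003  1.3598] g 0.043972666060852116 4.999968633055687 F [ 1.7007  0.3123 -0.4286]
side red 3 [ 0.4209 -0.0017  0.1284]
zmin-in-col [0.093, 0.146, 0.373]
tcp px [214.278  189.0087]
wrist red 2371 [0.4311 0.0271 0.1609]
zmin-in-col [0.102, 0.128, 0.244]
tcp px [254.8947 227.804 ]
```

View pics/t1.png

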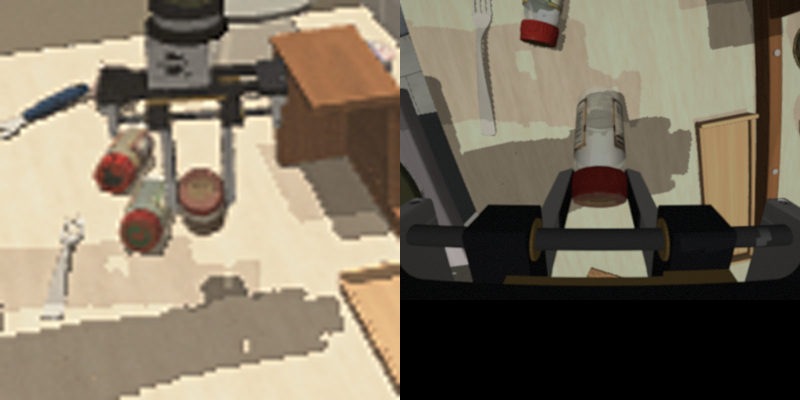

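The jar swung only part of the way down. I'll reduce the squeeze and measure its tilt from the wrist depth image.

```bash
cat > rt.py <<'E'
from h import *
import sys
def rt(show=True):
    o=monitor.get_obs(); p=o["ee_pos"]; a=o["eef_rot"][2]
    c=camera("wrist"); W=cloud(c)
    D=W-p; s=D[...,0]*np.cos(a)+D[...,1]*np.sin(a); l=D[...,0]*np.sin(a)-D[...,1]*np.cos(a)
    h=cv2.cvtColor(c["image"],cv2.COLOR_RGB2HSV)
    m=(abs(l)<.006)&(s>-.03)&(s<.13)&(D[...,2]>-.12)&(D[...,2]<.06)&(W[...,2]>.012)
    red=m&((h[...,0]<6)|(h[...,0]>174))&(h[...,1]>110)
    R=np.c_[s[red],D[...,2][red]]; B=np.c_[s[m&~red],D[...,2][m&~red]]
    print("t",o["time_s"],"p",p,"g",o["grip_width"],o["grip_force"],"F",o["force"])
    for nme,Q in (("red",R),("body",B)):
        if len(Q)<5: print(nme,len(Q)); continue
        Q=Q[np.argsort(Q[:,0])]; idx=np.linspace(0,len(Q)-1,14).astype(int)
        print(nme,len(Q),[(round(x*1000),round(z*1000)) for x,z in Q[idx]])
        if nme=="body":
            ax=np.linalg.svd(Q-np.median(Q,0),full_matrices=False)[2][0]; print("line angle from vertical deg",np.degrees(np.arctan2(abs(ax[0]),abs(ax[1]))))
    if len(sys.argv)>1: save(c,sys.argv[1],1)
rt()
E
python3 rt.py
```

```text
t 5.05 p [0.4289 0.0165 0.1291] g 0.04431474221894789 4.999936446547508 F [-0.5687 -0.0818 -0.6808]
red 708 [(2, 37), (7, 38), (8, 38), (9, 38), (10, 37), (11, 36), (13, 34), (14, 32), (15, 33), (16, 31), (17, 29), (19, 28), (20, 27), (22, 28)]
body 2253 [(-23, 10), (-6, 29), (5, 40), (24, 20), (28, 19), (33, 14), (38, 8), (42, 3), (47, -2), (53, -9), (59, -15), (66, -20), (72, -27), (80, -35)]
line angle from vertical deg 53.12161275342711
```

Call:
apply_moves(
  plan=[0,0,0,0,0,0,0,0,0,0,0,0,0,0,0,0],
  squeeze=3,
)

```text
time_s: 5.5
ee_pos: [0.4294, 0.0165, 0.13]
eef_rot: [-3.142, -0.0, 1.36]
force: [0.2, -0.3, -1.9]
grip_width: 0.0442
grip_force: 3.0
```

```bash
python3 rt.py
```

```text
t 5.5 p [0.4294 0.0165 0.13  ] g 0.044191960112427355 2.9999660700559616 F [ 0.1525 -0.2602 -1.9126]
red 526 [(11, 35), (13, 33), (14, 35), (15, 31), (15, 30), (16, 28), (17, 27), (18, 27), (18, 26), (19, 23), (20, 23), (21, 22), (21, 21), (23, 18)]
body 1967 [(-26, 16), (-16, 21), (-8, 27), (-1, 30), (5, 32), (11, 34), (24, 12), (27, 7), (31, 0), (35, -12), (40, -21), (45, -31), (51, -43), (58, -60)]
line angle from vertical deg 38.808256317882936
```

Call:
apply_moves(
  plan=[0,0,-20,0,0,0,20,0,0,0,-20,0,0,0,20,0,0,0,-20,0,0,0,20,0,0,0,-20,0,0,0,20,0,0,0,-20,0,0,0,20,0,0,0,0,0,0,0,0,0],
)

```text
time_s: 6.75
ee_pos: [0.4291, 0.0166, 0.13]
eef_rot: [-3.141, 0.0, 1.36]
force: [0.0, -0.0, -1.3]
grip_width: 0.0443
grip_force: 3.0
```

```bash
python3 rt.py
```

```text
t 6.75 p [0.4291 0.0166 0.13  ] g 0.04433508148677554 2.9999878630042076 F [ 0.0036 -0.0391 -1.2645]
red 355 [(12, 30), (17, 29), (17, 27), (18, 28), (18, 21), (18, 28), (19, 22), (19, 20), (20, 20), (20, 21), (21, 13), (21, 12), (21, 15), (22, 12)]
body 1785 [(-25, 20), (-18, 23), (-12, 25), (-6, 26), (-1, 26), (5, 28), (9, 29), (14, 30), (22, 4), (24, -8), (27, -18), (30, -28), (34, -47), (38, -69)]
line angle from vertical deg 21.52478122375831
```

Call:
apply_moves(
  plan=[0,0,-30,0,0,0,30,0,0,0,-30,0,0,0,30,0,0,0,-30,0,0,0,30,0,0,0,-30,0,0,0,30,0,0,0,-30,0,0,0,30,0,0,0,-30,0,0,0,30,0,0,0,-30,0,0,0,0,0],
)

```text
time_s: 8.2
ee_pos: [0.4307, 0.0165, 0.1627]
eef_rot: [3.138, -0.001, 1.36]
force: [0.8, -0.5, -0.8]
grip_width: 0.0445
grip_force: 3.0
```

```bash
python3 rt.py
python3 - <<'E'
from h import *
c=dict(np.load("top0.npz"));W=cloud(c)
m=(W[...,2]>.012)&(W[...,2]<.045)&(W[...,0]>.55)&(W[...,0]<.655)&(W[...,1]<.03)&(W[...,1]>-.26)
P=W[m];print(cv2.minAreaRect(P[:,:2].astype(np.float32)*1000))
# rail top
m=(abs(W[...,2]-.03)<.008)&(W[...,0]>.655)&(W[...,0]<.69)&(W[...,1]<.1)&(W[...,1]>-.27)
P=W[m];print(m.sum(),cv2.minAreaRect(P[:,:2].astype(np.float32)*1000),P.min(0),P.max(0)); f=np.polyfit(P[:,1],P[:,0],1);print(f)
m=(abs(W[...,2]-.165)<.012)&(W[...,0]>.5)&(W[...,0]<.72)&(W[...,1]>0)&(W[...,1]<.4)
P=W[m];print(m.sum(),cv2.minAreaRect(P[:,:2].astype(np.float32)*1000),P.min(0),P.max(0))
E
```

```text
t 8.2 p [0.4307 0.0165 0.1627] g 0.04448173532183566 2.999911867082119 F [ 0.7635 -0.4511 -0.7584]
red 269 [(-22, 19), (18, 17), (19, 19), (19, 18), (19, 19), (20, 16), (20, 18), (20, 17), (20, 14), (21, 11), (21, 14), (21, 9), (21, 7), (22, 8)]
body 1646 [(-24, 19), (-18, 20), (-12, 21), (-7, 23), (-2, 23), (2, 23), (7, 24), (12, 22), (16, 25), (21, -3), (23, -12), (24, -37), (26, -58), (29, -79)]
line angle from vertical deg 16.77992591821733
((610.8097534179688, -109.74724578857422), (248.2840576171875, 80.31708526611328), 89.55814361572266)
515 ((668.9866333007812, -78.10830688476562), (356.2077941894531, 19.508394241333008), 88.7882308959961) [ 0.656  -0.2563  0.022 ] [0.682  0.0999 0.0379]
[0.0289 0.671 ]
1845 ((633.5029296875, 224.3943328857422), (203.4432830810547, 102.14083099365234), 89.27067565917969) [0.5812 0.1224 0.1565] [0.6843 0.3267 0.1735]
```

```bash
python3 go.py .6115 -.040 .155 1.563
```

```text
t 8.25 p [0.4303 0.0165 0.1614] yaw 1.35985688588742 F [-0.8008 -0.2647 -1.3418] g 0.04431898639564559 2.9999545589089394
spin -0.20314311411257968 shift before spin [-17.3089 189.06     6.3633] shift after spin [-55.0956 181.6803   6.3633]
```

Call:
apply_moves(
  plan=[0,0,0,-0.05,0,0,0,-0.05,0,0,0,-0.05,0,0,0,-0.053],
  squeeze=8,
)

```text
time_s: 8.65
ee_pos: [0.4293, 0.0165, 0.1596]
eef_rot: [3.142, -0.0, 1.565]
force: [0.3, -0.5, -0.9]
grip_width: 0.0442
grip_force: 8.0
```

Call:
apply_moves(
  plan=[-3,9,0,0,-5,18,0,0,-7,26,0,0,-10,30,0,0,-10,30,0,0,-8,28,0,0,-6,20,0,0,-4,14,0,0,-3,7,0,0,0,0,0,0,0,0,0,0,0,0,0,0],
)

```text
time_s: 9.85
ee_pos: [0.6105, -0.0408, 0.1601]
eef_rot: [3.142, -0.0, 1.563]
force: [-0.0, 0.5, -0.4]
grip_width: 0.0443
grip_force: 8.0
```

```bash
python3 rt.py; python3 go.py .6115 -.040 .102 1.563
python3 - <<'E'
from h import *
c=camera("wrist");save(c,"w2.png",1)
W=cloud(c)
m=(W[...,2]>.011)&(W[...,2]<.04)&(W[...,0]>.54)&(W[...,0]<.655)
n,l,s,_=cv2.connectedComponentsWithStats(m.astype(np.uint8))
for i in range(1,n):
  if s[i,4]>200: P=W[l==i];print(s[i],cv2.minAreaRect(P[:,:2].astype(np.float32)*1000),P.min(0),P.max(0))
E
```

```text
t 9.85 p [ 0.6105 -0.0408  0.1601] g 0.04433480190147525 7.9999856650829315 F [-0.0286  0.4972 -0.3747]
red 263 [(18, 24), (18, 20), (19, 19), (19, 20), (19, 17), (20, 18), (20, 15), (20, 17), (20, 14), (21, 13), (21, 12), (21, 9), (21, 11), (22, 8)]
body 1662 [(-24, 19), (-18, 21), (-12, 23), (-7, 23), (-2, 22), (3, 23), (7, 24), (12, 24), (16, 25), (21, -1), (23, -17), (24, -31), (26, -50), (29, -79)]
line angle from vertical deg 16.696246060681048
t 9.9 p [ 0.6106 -0.0408  0.1603] yaw 1.5627573920492894 F [ 1.0247  0.8342 -0.4161] g 0.04428976555163624 7.999954372644424
spin -0.00024260795071029406 shift before spin [ 0.7742  0.9102 58.2635] shift after spin [ 0.7739  0.9104 58.2635]
[ 217  129   71   92 1238] ((606.756103515625, -38.04736328125), (110.89562225341797, 80.1864013671875), 89.40811920166016) [ 0.5665 -0.0931  0.011 ] [0.6471 0.0177 0.0265]
```

View pics/w2.png

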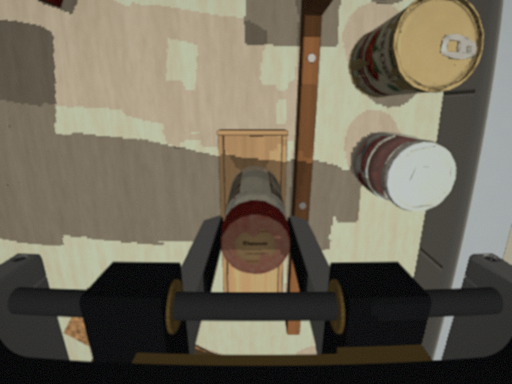

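Call:
apply_moves(
  plan=[0,-3.5,10,0,0,0,20,0,0,0,15,0,0,0,10,0,0,0,5,0,0,0,3,0,0,0,2,0,0,0,1,0,0,0,1,0,0,0,0,0,0,0,0,0],
  squeeze=3,
)

```text
time_s: 11.05
ee_pos: [0.6078, -0.0409, 0.0937]
eef_rot: [3.14, 0.0, 1.563]
force: [-0.2, 0.8, 4.8]
grip_width: 0.0442
grip_force: 3.0
```

```bash
python3 rt.py
```

```text
t 11.05 p [ 0.6078 -0.0409  0.0937] g 0.04423658449467597 3.0000964924693108 F [-0.2263  0.7747  4.8088]
red 275 [(-22, 20), (19, 20), (19, 23), (19, 16), (19, 21), (20, 19), (20, 15), (20, 13), (20, 14), (21, 15), (21, 12), (21, 11), (21, 10), (22, 8)]
body 1761 [(-24, 19), (-17, 20), (-12, 21), (-6, 22), (-1, 22), (4, 23), (9, 23), (13, 26), (18, 25), (22, -9), (23, -25), (25, -46), (28, -70), (58, -76)]
line angle from vertical deg 19.837826742353474
```

Call:
apply_moves(
  plan=[3,0,0.5,0,3,0,0.5,0,2,0,0,0,0,0,0,0,0,0,0,0],
)

```text
time_s: 11.6
ee_pos: [0.6074, -0.0328, 0.0918]
eef_rot: [-3.141, -0.0, 1.563]
force: [-0.3, 1.2, 0.8]
grip_width: 0.0444
grip_force: 3.0
```

```bash
python3 rt.py
```

```text
t 11.6 p [ 0.6074 -0.0328  0.0918] g 0.04440571518198628 2.999992109835148 F [-0.2563  1.1653  0.8406]
red 220 [(-21, 22), (19, 19), (20, 21), (20, 22), (20, 19), (20, 10), (20, 21), (20, 16), (21, 19), (21, 19), (21, 10), (21, 9), (21, 11), (22, 11)]
body 1712 [(-23, 22), (-17, 23), (-12, 24), (-7, 24), (-2, 23), (3, 24), (7, 22), (11, 24), (16, 24), (19, -5), (21, -6), (21, -20), (21, -75), (50, -75)]
line angle from vertical deg 17.581879356300067
```

Call:
apply_moves(
  plan=[0,0,0,0,0,0,0,0,0,0,0,0,0,0,-15,0,0,0,-25,0,0,0,-30,0,0,0,-30,0],
  hand=0.5,
)

```text
time_s: 12.35
ee_pos: [0.6074, -0.0329, 0.1943]
eef_rot: [3.141, 0.0, 1.563]
force: [-0.4, -0.2, 1.0]
grip_width: 0.0704
grip_force: 0.0
```

```bash
python3 -c "
from h import *
c=camera('wrist');W=cloud(c);h=cv2.cvtColor(c['image'],cv2.COLOR_RGB2HSV)
m=(W[...,2]>.10)&(W[...,2]<.13)&(abs(W[...,0]-.6)<.05)
P=W[m];print(m.sum(),np.median(P,0),P[:,:2].min(0),P[:,:2].max(0),np.percentile(P[:,2],[2,98]))
save(c,'w3.png',1)
"; python3 go.py .391 .170 .09 1.18
```

```text
1671 [ 0.6073 -0.0306  0.1149] [ 0.5855 -0.0544] [ 0.6296 -0.0106] [0.1033 0.1165]
t 12.4 p [ 0.609  -0.0331  0.1999] yaw 1.5628242875367793 F [0.8163 0.695  4.643 ] g 0.07059756576612117 0.0
spin 0.38282428753677955 shift before spin [ 201.3074 -219.6247  109.948 ] shift after spin [ 104.6964 -278.9235  109.948 ]
```

Call:
apply_moves(
  plan=[0,0,0,0.128,0,0,0,0.128,0,0,0,0.128,5,-18,0,0,10,-35,0,0,10,-35,0,0,10,-35,0,0,10,-35,0,0,10,-35,15,0,10,-35,30,0,10,-35,40,0,5,-18,25,0,0,0,0,0,0,0,0,0],
)

```text
time_s: 13.8
ee_pos: [0.3815, 0.1468, 0.0863]
eef_rot: [3.14, -0.001, 1.18]
force: [1.5, 0.3, 0.2]
grip_width: 0.0705
grip_force: 0.0
```

```bash
cat > jar.py <<'E'
from go import *
import sys
yn=float(sys.argv[1]); yx=float(sys.argv[2])
c=camera('wrist');W=cloud(c)
m=(W[...,2]>.012)&(W[...,2]<.06)&(W[...,0]<.52)&(W[...,1]>yn)&(W[...,1]<yx)
n,l,s,cc=cv2.connectedComponentsWithStats(m.astype(np.uint8))
i=1+np.argmax(s[1:,4]); P=W[l==i]; r=cv2.minAreaRect(P[:,:2].astype(np.float32)*1000); print(s[i],r,P[:,2].max())
a=np.radians(r[2]) if r[1][0]>r[1][1] else np.radians(r[2]-90)
if np.sin(a)<0: a+=np.pi
g=np.array(r[0])/1000-.041*np.array([np.cos(a),np.sin(a)]); print("alpha",a,"grasp",g)
go(g[0],g[1],.005,a)
E
python3 jar.py .12 .28
```

```text
[ 222   57   56  137 6997] ((402.9124450683594, 208.8477783203125), (105.77217102050781, 45.56519317626953), 67.73493957519531) 0.04724400909213195
alpha 1.1821977142265674 grasp [0.3874 0.1709]
t 13.85 p [0.3821 0.1466 0.0867] yaw 1.1786682656345222 F [-1.0132  0.9744 -0.6062] g 0.07035816788937266 0.0
spin -0.0035294485920451812 shift before spin [24.4929 -4.3833 81.7099] shift after spin [24.5082 -4.2968 81.7099]
```

Call:
apply_moves(
  plan=[13,-2,0,0,14,-2.3,0,0,0,0,30,0,0,0,25,0,0,0,18,0,0,0,8,0,0,0,0,0],
)

```text
time_s: 14.55
ee_pos: [0.3869, 0.1737, 0.0037]
eef_rot: [-3.141, 0.001, 1.179]
force: [-0.2, -0.4, 0.2]
grip_width: 0.0706
grip_force: 0.0
```

Call:
apply_moves(
  plan=[0,0,0,0,0,0,0,0,0,0,0,0,0,0,0,0,0,0,0,0,0,0,0,0],
  hand=-1,
  squeeze=4,
)

```text
time_s: 15.15
ee_pos: [0.3872, 0.1734, 0.0045]
eef_rot: [3.141, -0.001, 1.179]
force: [0.1, -0.3, 6.1]
grip_width: 0.0442
grip_force: 4.0
```

Call:
apply_moves(
  plan=[0,0,-10,0,0,0,-15,0,0,0,-20,0,0,0,-20,0,0,0,-20,0,0,0,-30,0,0,0,-30,0,0,0,20,0,0,0,-20,0,0,0,20,0,0,0,-20,0,0,0,20,0,0,0,-20,0,0,0,0,0],
  squeeze=3,
)

```text
time_s: 16.55
ee_pos: [0.3874, 0.1735, 0.1508]
eef_rot: [3.14, -0.002, 1.179]
force: [-0.5, -0.1, -1.0]
grip_width: 0.0443
grip_force: 3.0
```

```bash
python3 rt.py
```

```text
t 16.55 p [0.3874 0.1735 0.1508] g 0.04427269131814709 2.9999542236328125 F [-0.5034 -0.0924 -1.0355]
red 354 [(-25, 24), (16, 29), (16, 30), (17, 31), (17, 29), (17, 26), (18, 24), (18, 22), (18, 25), (19, 20), (19, 16), (20, 16), (20, 15), (21, 15)]
body 1798 [(-26, 23), (-19, 25), (-14, 26), (-8, 28), (-2, 29), (3, 29), (7, 30), (12, 30), (19, 6), (22, -1), (24, -13), (26, -30), (29, -53), (33, -71)]
line angle from vertical deg 18.98341767543456
```

Call:
apply_moves(
  plan=[0,0,-10,-0.096,0,0,-10,-0.096,0,0,-10,-0.096,0,0,0,-0.096,0,0,0,0],
  squeeze=8,
)

```text
time_s: 17.1
ee_pos: [0.3867, 0.1732, 0.1789]
eef_rot: [3.142, -0.0, 1.564]
force: [-0.2, -0.5, -1.4]
grip_width: 0.0443
grip_force: 8.0
```

```bash
python3 go.py .607 -.122 .15 1.563
```

```text
t 17.1 p [0.3867 0.1732 0.1789] yaw 1.5643302349957464 F [-0.1702 -0.4741 -1.3925] g 0.04431369869516029 7.999052256345749
spin 0.001330234995746693 shift before spin [-293.7935  222.1873   28.8514] shift after spin [-293.4976  222.5779   28.8514]
```

Call:
apply_moves(
  plan=[-15,3,0,0,-30,10,0,0,-40,20,0,0,-40,25,0,0,-40,32,0,0,-40,36,0,0,-38,36,0,0,-28,30,0,0,-15,18,0,0,-8,12,0,0,0,0,14,0,0,0,14,0,0,0,0,0],
)

```text
time_s: 18.4
ee_pos: [0.5999, -0.116, 0.1478]
eef_rot: [-3.137, -0.001, 1.562]
force: [0.5, 0.0, -0.2]
grip_width: 0.0442
grip_force: 8.0
```

```bash
python3 rt.py; python3 go.py .607 -.122 .091 1.563
```

```text
t 18.4 p [ 0.5999 -0.116   0.1478] g 0.04422453115869808 7.999997287988663 F [ 0.4725  0.0041 -0.1615]
red 358 [(-25, 23), (16, 30), (16, 28), (17, 27), (17, 29), (17, 25), (18, 21), (18, 19), (18, 21), (19, 19), (19, 18), (19, 19), (20, 13), (102, -33)]
body 2741 [(-27, 23), (-16, 26), (-8, 28), (0, 29), (8, 30), (15, 32), (22, -1), (25, -21), (30, -60), (68, -34), (76, -31), (86, -33), (94, -33), (104, -34)]
line angle from vertical deg 55.31178361570508
t 18.45 p [ 0.6005 -0.1161  0.1495] yaw 1.562732474056302 F [-0.8312 -0.7986 -0.8911] g 0.04412710399718346 7.99995481967926
spin -0.0002675259436979438 shift before spin [-5.8044  6.5607 58.47  ] shift after spin [-5.8061  6.5591 58.47  ]
```

Call:
apply_moves(
  plan=[-3,3,10,0,-3,3.5,15,0,0,0,15,0,0,0,10,0,0,0,5,0,0,0,3,0,0,0,1,0,0,0,1,0,0,0,0,0],
  squeeze=3,
)

```text
time_s: 19.35
ee_pos: [0.6082, -0.123, 0.0914]
eef_rot: [3.141, 0.0, 1.563]
force: [-0.6, 0.3, -1.9]
grip_width: 0.0443
grip_force: 3.0
```

```bash
python3 rt.py
```

```text
t 19.35 p [ 0.6082 -0.123   0.0914] g 0.04431919641628919 2.9999488592147827 F [-0.6073  0.3361 -1.9326]
red 368 [(-24, 24), (16, 27), (17, 29), (17, 27), (17, 21), (17, 22), (18, 23), (18, 21), (19, 18), (19, 19), (19, 18), (20, 19), (20, 16), (70, 25)]
body 3641 [(-27, 23), (-13, 27), (-2, 28), (8, 30), (19, 6), (24, -17), (30, -54), (73, 24), (80, 23), (86, 25), (93, 23), (99, 24), (105, 24), (112, 22)]
line angle from vertical deg 80.76685055876915
```

Call:
apply_moves(
  plan=[0,0,1.5,0,0,0,1.5,0,3,0,0.5,0,3,0,0.5,0,3,0,0.5,0,3,0,0,0,3,0,0,0,2,0,0,0,0,0,0,0],
)

```text
time_s: 20.3
ee_pos: [0.6081, -0.1057, 0.0863]
eef_rot: [-3.141, -0.0, 1.563]
force: [0.3, -1.4, -2.2]
grip_width: 0.0444
grip_force: 3.0
```

```bash
python3 rt.py
```

```text
t 20.3 p [ 0.6081 -0.1057  0.0863] g 0.04439346253878844 2.99996517598629 F [ 0.2505 -1.3711 -2.2302]
red 276 [(-24, 27), (17, 25), (18, 29), (18, 25), (18, 25), (18, 25), (18, 24), (19, 22), (19, 13), (19, 26), (19, 18), (19, 13), (20, 12), (93, 30)]
body 3692 [(-26, 27), (-13, 29), (-3, 30), (6, 30), (15, 30), (19, -18), (21, -66), (58, 29), (65, 29), (72, 29), (79, 28), (85, 29), (91, 29), (123, -64)]
line angle from vertical deg 89.07983102242427
```

Call:
apply_moves(
  plan=[0,0,0,0,0,0,0,0,0,0,0,0,0,0,-15,0,0,0,-25,0,0,0,-35,0,0,0,-35,0,0,0,0,0.119,0,0,0,0.119,0,0,0,0.119,0,0,0,0.119,0,0,0,0],
  hand=0.5,
)

```text
time_s: 21.55
ee_pos: [0.6083, -0.1061, 0.1977]
eef_rot: [3.141, -0.0, 1.085]
force: [0.5, 0.7, 0.5]
grip_width: 0.0707
grip_force: 0.0
```

Call:
apply_moves(
  plan=[10,-15,0,0,20,-30,0,0,25,-40,0,0,25,-40,0,0,25,-40,0,0,25,-40,0,0,25,-40,0,0,25,-40,15,0,25,-40,25,0,22,-39,35,0,20,-30,30,0,0,0,0,0,0,0,0,0],
)

```text
time_s: 22.85
ee_pos: [0.3788, 0.2892, 0.0978]
eef_rot: [3.142, 0.0, 1.091]
force: [-0.8, 0.3, 0.9]
grip_width: 0.0706
grip_force: 0.0
```

```bash
python3 jar.py .27 .45
python3 - <<'E'
from h import *
c=camera('top');W=cloud(c)
m=(W[...,2]>.09)&(W[...,2]<.14)&(W[...,0]>.57)&(W[...,0]<.65)&(W[...,1]<.03)&(W[...,1]>-.26)
n,l,s,_=cv2.connectedComponentsWithStats(m.astype(np.uint8))
for i in range(1,n):
  if s[i,4]>10: P=W[l==i];print(s[i],np.median(P,0),P.min(0),P.max(0))
E
```

```text
[ 223   60   52  130 6320] ((403.2223205566406, 349.665283203125), (106.05116271972656, 45.14899826049805), 61.484535217285156) 0.04704696783774647
alpha 1.0731075786000333 grasp [0.3836 0.3136]
t 22.9 p [0.3795 0.2888 0.0984] yaw 1.0891046797389525 F [ 0.2852  0.5937 -0.0587] g 0.07041676096988513 0.0
spin 0.015997101138919056 shift before spin [23.9046 -7.8673 93.4362] shift after spin [23.7757 -8.2487 93.4362]
[256 165  14  14 145] [ 0.6101 -0.1079  0.1143] [ 0.5897 -0.1318  0.0935] [ 0.6337 -0.0871  0.1202]
[235 166  13  13 140] [ 0.6098 -0.0361  0.1142] [ 0.5896 -0.0565  0.0916] [ 0.6313 -0.0146  0.1192]
```

Both placed jars stand. Next is jar 3.

Call:
apply_moves(
  plan=[13,-4,0,0.016,13.5,-4,0,0,0,0,30,0,0,0,30,0,0,0,24,0,0,0,9,0,0,0,0,0],
)

```text
time_s: 23.65
ee_pos: [0.3845, 0.3157, 0.0041]
eef_rot: [-3.141, 0.001, 1.071]
force: [-0.4, -0.1, 0.4]
grip_width: 0.0704
grip_force: 0.0
```

Call:
apply_moves(
  plan=[0,0,0,0,0,0,0,0,0,0,0,0,0,0,0,0,0,0,0,0,0,0,0,0],
  hand=-1,
  squeeze=4,
)

```text
time_s: 24.25
ee_pos: [0.3846, 0.3162, 0.0049]
eef_rot: [3.141, -0.001, 1.071]
force: [-0.2, -1.4, 6.9]
grip_width: 0.0442
grip_force: 4.0
```

Call:
apply_moves(
  plan=[0,0,-10,0,0,0,-15,0,0,0,-20,0,0,0,-20,0,0,0,-20,0,0,0,-30,0,0,0,-30,0,0,0,20,0,0,0,-20,0,0,0,20,0,0,0,-20,0,0,0,20,0,0,0,-20,0,0,0,0,0],
  squeeze=3,
)

```text
time_s: 25.65
ee_pos: [0.3848, 0.3164, 0.1513]
eef_rot: [3.14, -0.002, 1.071]
force: [0.8, 0.1, -0.7]
grip_width: 0.0446
grip_force: 3.0
```

```bash
python3 rt.py
```

```text
t 25.65 p [0.3848 0.3164 0.1513] g 0.04463214230855299 2.999958358705044 F [ 0.7998  0.0751 -0.7186]
red 690 [(-26, 23), (-20, 25), (-16, 26), (2, 28), (7, 30), (10, 30), (14, 31), (16, 31), (16, 24), (17, 21), (18, 21), (18, 18), (19, 12), (20, 13)]
body 1437 [(-26, 24), (-17, 27), (-11, 28), (-6, 29), (-2, 30), (3, 29), (10, 30), (19, 6), (21, 1), (22, -5), (24, -20), (26, -30), (29, -51), (32, -69)]
line angle from vertical deg 15.314419377425311
```

Call:
apply_moves(
  plan=[0,0,0,-0.123,0,0,0,-0.123,0,0,0,-0.123,0,0,0,-0.123,0,0,0,0,-15,0,-10,0,-30,0,-10,0,-40,0,-10,0,-45,0,0,0,-45,0,0,0,-45,0,0,0,-45,0,0,0,-45,0,0,0,-45,10,0,0,-45,20,0,0,-40,20,0,0,-30,30,0,0,-20,30,0,0,0,30,0,0,0,0,0,0],
  squeeze=8,
)

```text
time_s: 27.7
ee_pos: [0.5222, -0.1756, 0.1782]
eef_rot: [-3.141, -0.0, 1.558]
force: [-0.5, 0.4, -1.2]
grip_width: 0.0443
grip_force: 8.0
```

```bash
python3 rt.py; python3 go.py .607 -.197 .150 1.563
```

```text
t 27.7 p [ 0.5222 -0.1756  0.1782] g 0.044331802005273306 7.99999326467514 F [-0.4949  0.4111 -1.1577]
red 683 [(-25, 24), (-19, 26), (-15, 26), (4, 29), (7, 30), (11, 30), (14, 30), (16, 29), (16, 23), (17, 24), (18, 21), (18, 18), (19, 16), (20, 14)]
body 1433 [(-26, 23), (-18, 25), (-11, 27), (-7, 28), (-3, 30), (2, 29), (10, 30), (19, 4), (21, -1), (22, -13), (24, -23), (26, -37), (28, -48), (32, -69)]
line angle from vertical deg 15.766746680343163
t 27.75 p [ 0.5208 -0.1751  0.1783] yaw 1.5596509012882964 F [-0.6921  0.276  -2.5177] g 0.04411539830820866 8.000008910894394
spin -0.0033490987117037463 shift before spin [-20.9103  86.4478  28.2704] shift after spin [-21.1997  86.3772  28.2704]
```

Call:
apply_moves(
  plan=[-11,5,0,0,-11,15,0,0,0,25,0,0,0,25,0,0,0,11,0,0,0,5,0,0,0,0,15,0,0,0,25,0,0,0,25,0,0,0,13,0,0,0,6,0,0,0,2,0,0,0,0,0],
  squeeze=5,
)

```text
time_s: 29.05
ee_pos: [0.6064, -0.198, 0.094]
eef_rot: [3.141, 0.0, 1.563]
force: [0.1, -0.7, -1.1]
grip_width: 0.0446
grip_force: 5.0
```

```bash
python3 rt.py
```

```text
t 29.05 p [ 0.6064 -0.198   0.094 ] g 0.04456337855612049 4.999959468841553 F [ 0.1272 -0.6653 -1.1278]
red 675 [(-25, 24), (-19, 26), (-16, 27), (3, 29), (7, 30), (11, 30), (15, 31), (16, 31), (17, 31), (17, 26), (18, 22), (19, 17), (19, 14), (72, 21)]
body 3260 [(-27, 22), (-9, 28), (0, 30), (14, 30), (22, -9), (26, -39), (71, 22), (78, 21), (83, 20), (90, 22), (95, 21), (101, 21), (107, 21), (113, 19)]
line angle from vertical deg 80.10794617431748
```

Call:
apply_moves(
  plan=[0,0,2,0,0,0,2,0,0,0,1.5,0,3,0,0.5,0,3,0,0.5,0,3,0,0.5,0,3,0,0,0,3,0,0,0,2,0,0,0,0,0,0,0],
  squeeze=3,
)

```text
time_s: 30.1
ee_pos: [0.6062, -0.1805, 0.0861]
eef_rot: [-3.141, -0.0, 1.563]
force: [-0.1, -0.4, -1.2]
grip_width: 0.0443
grip_force: 3.0
```

```bash
python3 rt.py
```

```text
t 30.1 p [ 0.6062 -0.1805  0.0861] g 0.04431155452217069 3.0000094324350357 F [-0.1183 -0.3613 -1.2176]
red 903 [(-24, 28), (-16, 29), (2, 29), (8, 29), (12, 29), (17, 22), (18, 24), (18, 11), (19, 20), (125, 14), (125, 23), (126, 27), (126, 24), (128, 27)]
body 3941 [(-25, 27), (-8, 30), (3, 29), (18, 0), (19, -27), (57, 29), (64, 29), (71, 29), (78, 28), (85, 29), (91, 28), (125, -12), (126, -9), (130, 29)]
line angle from vertical deg 87.02238528625817
```

Call:
apply_moves(
  plan=[0,0,0,0,0,0,0,0,0,0,0,0,0,0,-15,0,0,0,-25,0,0,0,-35,0,0,0,-40,0,0,-40,0,0,0,-40,0,0,0,-40,0,0,0,-40,0,0,0,-40,0,0,0,-20,0,0,0,0,0,0.131,0,0,0,0.131,0,0,0,0.131,0,0,0,0.131,0,0,0,0.131,0,0,0,0.131,0,0,0,0.131],
  hand=0.5,
)

```text
time_s: 32.15
ee_pos: [0.3864, -0.1791, 0.2025]
eef_rot: [3.14, -0.001, 0.64]
force: [-0.1, 0.3, 0.6]
grip_width: 0.0704
grip_force: 0.0
```

Call:
apply_moves(
  plan=[0,0,0,0.131,0,0,0,0.131,0,0,0,0.131,0,0,0,0.131,0,0,0,0.131,0,0,0,0.131,0,0,0,0.131,0,0,0,0.129,0,0,0,0],
)

```text
time_s: 33.05
ee_pos: [0.3864, -0.1792, 0.2024]
eef_rot: [3.141, -0.001, -0.402]
force: [-0.0, -0.3, -0.8]
grip_width: 0.0706
grip_force: 0.0
```

```bash
python3 go.py .375 -.268 .2 -.4
python3 - <<'E'
from h import *
c=camera('top');W=cloud(c);np.savez("top1.npz",**c)
m=(W[...,2]>.09)&(W[...,2]<.14)&(W[...,0]>.57)&(W[...,0]<.65)&(W[...,1]<.03)&(W[...,1]>-.26)
n,l,s,_=cv2.connectedComponentsWithStats(m.astype(np.uint8))
for i in range(1,n):
  if s[i,4]>10: P=W[l==i];print(s[i],np.median(P,0),P.min(0),P.max(0))
E
```

```text
t 33.05 p [ 0.3864 -0.1792  0.2024] yaw -0.40227724074648674 F [-0.0479 -0.2661 -0.8185] g 0.07056083335367372 0.0
spin -0.0022772407464866085 shift before spin [24.2543 86.2315  2.3729] shift after spin [24.0578 86.2865  2.3729]
[256 165  14  14 145] [ 0.6092 -0.1078  0.1141] [ 0.5892 -0.1319  0.0965] [ 0.6334 -0.0871  0.1228]
[235 166  13  14 142] [ 0.6099 -0.0361  0.1139] [ 0.5892 -0.0566  0.093 ] [ 0.6313 -0.015   0.1235]
[279 166  13  13 137] [ 0.6077 -0.1852  0.1143] [ 0.5877 -0.2065  0.0968] [ 0.6289 -0.165   0.1206]
```

Call:
apply_moves(
  plan=[4,20,0,0,10,33,0,0,10,33,0,0,0,0,0,0,0,0,0,0],
)

```text
time_s: 33.6
ee_pos: [0.3747, -0.2677, 0.2015]
eef_rot: [-3.141, 0.0, -0.399]
force: [0.2, 1.0, -0.5]
grip_width: 0.0703
grip_force: 0.0
```

```bash
cat > stick.py <<'E'
from go import *
c=camera('wrist');W=cloud(c);save(c,sys.argv[1],1); np.savez("w.npz",**c)
m=(W[...,2]>.055)&(W[...,2]<.09)&(W[...,1]<-.15)&(W[...,0]<.6)
P=W[m]; r=cv2.minAreaRect(P[:,:2].astype(np.float32)*1000); print("fin",m.sum(),r,np.median(P,0))
m=(W[...,2]>.010)&(W[...,2]<.09)&(W[...,1]<-.15)&(W[...,0]<.6)
n,l,s,_=cv2.connectedComponentsWithStats(m.astype(np.uint8))
for i in range(1,n):
  if s[i,4]>300: Q=W[l==i];print(s[i],cv2.minAreaRect(Q[:,:2].astype(np.float32)*1000),Q[:,2].max())
E
python3 stick.py w4.png
```

```text
fin 1526 ((501.70098876953125, -242.33380126953125), (235.29818725585938, 52.70893096923828), 27.712854385375977) [ 0.5832 -0.2048  0.0729]
[  75    1   62   45 1361] ((589.8297119140625, -186.13436889648438), (14.511137008666992, 41.77082061767578), 8.744447708129883) 0.0899663892521741
[ 241    0   31  166 4642] ((476.9896545410156, -311.7215576171875), (35.784786224365234, 188.3171844482422), 66.99895477294922) 0.07527993030194992
[107  10  61  59 588] ((582.96875, -191.90191650390625), (82.7799301147461, 35.50650405883789), 88.83981323242188) 0.026396777294298384
[ 378  102   80   79 3648] ((330.0352783203125, -479.3874816894531), (63.51872634887695, 105.1578369140625), 22.482187271118164) 0.02639839674291046
```

View pics/w4.png

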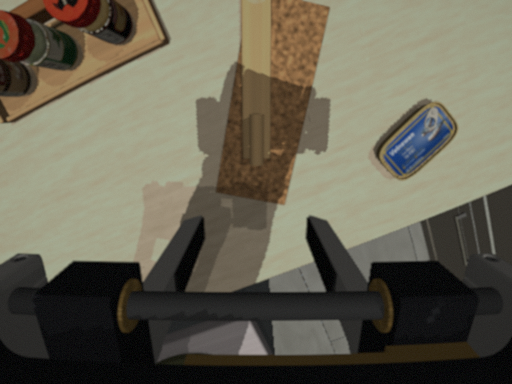

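Run:
```python
from go import *
c=dict(np.load("w.npz"));W=cloud(c)
m=(W[...,2]>.055)&(W[...,2]<.09)&(W[...,1]<-.24)&(W[...,0]<.5)
P=W[m]; r=cv2.minAreaRect(P[:,:2].astype(np.float32)*1000); print("fin",m.sum(),r,np.median(P,0))
for n in ("top0.npz","top1.npz"):
    c=dict(np.load(n));W=cloud(c);h=cv2.cvtColor(c["image"],cv2.COLOR_RGB2HSV).astype(int)
    st=(W[...,2]>.010)&(W[...,2]<.09)&(W[...,0]<.62)&(W[...,1]<-.2)&(W[...,1]>-.45)&(W[...,0]>.36)
    k=(h[...,0]<20)&(h[...,1]>95)&(abs(W[...,2])<.012)&(W[...,0]<.62)&(W[...,1]<-.2)&(W[...,1]>-.45)&(W[...,0]>.3)
    mm=cv2.morphologyEx((k|(st)).astype(np.uint8),cv2.MORPH_OPEN,np.ones((3,3)))
    nn,l,s,_=cv2.connectedComponentsWithStats(mm)
    i=1+np.argmax(s[1:,4]);P=W[l==i];print(n,"mat",s[i],cv2.minAreaRect(P[:,:2].astype(np.float32)*1000))
go(.418,-.2867,.030,-.401)
```

```text
fin 752 ((417.4156799316406, -286.6763916015625), (15.674077987670898, 55.82667541503906), 66.78318786621094) [ 0.4188 -0.2869  0.0725]
top0.npz mat [ 292  179   57   77 1928] ((458.3641357421875, -316.69757080078125), (109.52992248535156, 272.0058288574219), 56.42879104614258)
top1.npz mat [ 303  179   46   57 1300] ((490.2646484375, -338.3987731933594), (108.96109008789062, 195.69638061523438), 56.489009857177734)
t 33.65 p [ 0.3749 -0.2672  0.2015] yaw -0.39829945494591734 F [ 0.2524 -0.2285 -0.3623] g 0.07047112301143717 0.0
spin 0.0027005450540826814 shift before spin [ 47.3099   1.2833 171.5118] shift after spin [ 47.3132   1.1555 171.5118]
```

Call:
apply_moves(
  plan=[15,0,0,0.003,17,0.5,20,0,14,0.5,30,0,0,0,35,0,0,0,35,0,0,0,25,0,0,0,15,0,0,0,8,0,0,0,0,0],
)

```text
time_s: 34.55
ee_pos: [0.4169, -0.2857, 0.033]
eef_rot: [-3.141, 0.001, -0.402]
force: [-1.0, -0.3, -0.3]
grip_width: 0.0703
grip_force: 0.0
```

Call:
apply_moves(
  plan=[0,0,0,0,0,0,0,0,0,0,0,0,0,0,0,0,0,0,0,0,0,0,0,0,0,0,0,0],
  hand=-1,
  squeeze=50,
)

```text
time_s: 35.25
ee_pos: [0.4169, -0.2866, 0.0334]
eef_rot: [3.142, -0.0, -0.403]
force: [-0.2, 0.2, 0.3]
grip_width: 0.0178
grip_force: 0.0
```

Call:
apply_moves(
  plan=[0,0,-5,0,0,0,-10,0,0,0,-15,0,0,0,0,0,0,0,0,0],
)

```text
time_s: 35.75
ee_pos: [0.417, -0.2866, 0.0636]
eef_rot: [3.141, -0.001, -0.403]
force: [0.3, -0.3, -1.2]
grip_width: 0.0155
grip_force: 50.0
```

```bash
cat > st2.py <<'E'
from go import *
# stick held: sole top profile in tool frame
o=monitor.get_obs(); p=o["ee_pos"]; a=o["eef_rot"][2]; print(o["time_s"],p,a,"g",o["grip_width"],o["grip_force"],"F",o["force"])
c=camera('wrist');W=cloud(c);save(c,sys.argv[1],1);D=W-p
s=D[...,0]*np.cos(a)+D[...,1]*np.sin(a); l=D[...,0]*np.sin(a)-D[...,1]*np.cos(a)
m=(abs(l)<.03)&(s>.035)&(s<.2)&(D[...,2]>-.045)&(D[...,2]<.05)
if len(sys.argv)>2: m&=W[...,2]>float(sys.argv[2])
S=s[m];L=l[m];Z=W[...,2][m]
for b in np.arange(.04,.2,.02):
    k=(S>=b)&(S<b+.02)
    if k.sum()>10: print(round(b+.01,3),k.sum(),"z",round(float(np.median(Z[k])),4),"l",np.percentile(L[k],[2,98]))
E
python3 st2.py w5.png
```

```text
35.75 [ 0.417  -0.2866  0.0636] -0.4032257504376311 g 0.015509293843494613 49.99852582812309 F [ 0.3352 -0.2693 -1.1642]
0.05 1426 z 0.0466 l [-0.0179  0.0162]
0.07 1479 z 0.0466 l [-0.017   0.0165]
0.09 1619 z 0.0465 l [-0.0173  0.0165]
0.11 1732 z 0.0465 l [-0.0174  0.0167]
0.13 1856 z 0.0465 l [-0.0176  0.0167]
0.15 693 z 0.0464 l [-0.0176  0.017 ]
```

Call:
apply_moves(
  plan=[-5,8,-5,0,-10,18,-10,0,-10,18,-5,0,-10,18,0,0,0,0,0,-0.05,0,0,0,-0.08,0,0,0,-0.12,0,0,0,-0.14,0,0,0,-0.14,0,0,0,-0.14,0,0,0,-0.14,0,0,0,-0.14,0,0,0,-0.14,0,0,0,-0.14,0,0,0,-0.14,0,0,0,-0.14,0,0,0,-0.14,0,0,0,-0.14,0,0,0,-0.14,0,0,0,-0.093],
)

```text
time_s: 37.8
ee_pos: [0.3598, -0.33, 0.0832]
eef_rot: [-3.141, -0.0, 1.625]
force: [-0.2, -0.2, -1.9]
grip_width: 0.0159
grip_force: 50.0
```

```bash
python3 st2.py w6.png .02; python3 go.py .527 -.265 .045 1.56
python3 - <<'E'
from h import *
for n in ("top0.npz","top1.npz"):
    c=dict(np.load(n));W=cloud(c);h=cv2.cvtColor(c["image"],cv2.COLOR_RGB2HSV).astype(int)
    # rail working-face edge by per-column min x of rail-height pixels
    m=(W[...,2]>.02)&(W[...,2]<.04)&(W[...,0]>.653)&(W[...,0]<.69)&(W[...,1]>-.25)&(W[...,1]<.1)
    P=W[m]; ys=np.arange(-.24,.09,.01); xs=[np.median(P[abs(P[:,1]-y)<.005,0]) for y in ys]
    f=np.polyfit(ys,xs,1); print("rail mid x=",f, "face at y=-.11:",np.polyval(f,-.11)-.009)
    m=(abs(W[...,2]-.165)<.012)&(W[...,0]>.5)&(W[...,0]<.72)&(W[...,1]>0)&(W[...,1]<.4)
    P=W[m];print(cv2.minAreaRect(P[:,:2].astype(np.float32)*1000))
E
```

```text
37.8 [ 0.3598 -0.33    0.0832] 1.6251720208440168 g 0.01588556328497384 49.99853499233723 F [-0.2156 -0.2001 -1.8912]
0.05 1404 z 0.0661 l [-0.0175  0.0166]
0.07 1524 z 0.0661 l [-0.0167  0.0169]
0.09 1605 z 0.0661 l [-0.0169  0.017 ]
0.11 1722 z 0.0661 l [-0.0171  0.0171]
0.13 1843 z 0.0661 l [-0.0172  0.017 ]
0.15 739 z 0.0661 l [-0.017   0.0173]
t 37.85 p [ 0.3597 -0.33    0.0832] yaw 1.629445574630184 F [ 0.8337  0.0432 -0.8412] g 0.015484916438231754 49.999080039560795
spin 0.06944557463018386 shift before spin [ 55.0892 170.8028  38.1828] shift after spin [ 66.8084 166.5684  38.1828]
rail mid x= [0.0274 0.6705] face at y=-.11: 0.6584580005165415
((633.5029296875, 224.3943328857422), (203.4432830810547, 102.14083099365234), 89.27067565917969)
rail mid x= [0.0315 0.6712] face at y=-.11: 0.6587030742465725
((633.3955078125, 224.4972686767578), (203.57440185546875, 101.68632507324219), 89.24616241455078)
```

View pics/w6.png

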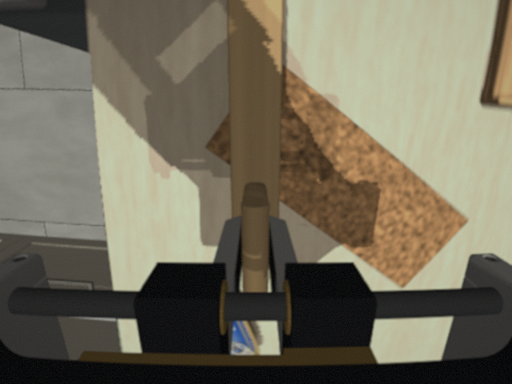

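Call:
apply_moves(
  plan=[0,0,0,0.04,0,0,0,0.036,10,5,0,0,20,20,0,0,20,35,0,0,15,35,0,0,0,35,0,0,0,25,0,0,0,12,10,0,0,0,15,0,0,0,15,0,0,0,8,0,0,0,0,0],
)

```text
time_s: 39.15
ee_pos: [0.5278, -0.2691, 0.0338]
eef_rot: [-3.139, -0.001, 1.543]
force: [0.1, -0.4, -0.8]
grip_width: 0.016
grip_force: 50.0
```

```bash
python3 go.py .550 -.265 .035 1.553
cat > tr.py <<'E'
from h import *
import sys
c=camera('wrist');W=cloud(c);
if len(sys.argv)>1: save(c,sys.argv[1],1)
m=(W[...,2]>.1)&(W[...,2]<.13)&(abs(W[...,0]-.61)<.06)&(W[...,1]>-.3)
print("jars top",m.sum(), [ (np.round(np.median(W[l==i],0),4)) for n,l,s,_ in [cv2.connectedComponentsWithStats(m.astype(np.uint8))] for i in range(1,n) if s[i,4]>100])
# side rims at 16mm & rail 30mm profile vs y
for y in np.arange(-.22,.2,.03):
    b=(abs(W[...,1]-y)<.006)&(W[...,0]>.52)&(W[...,0]<.7)
    t=b&(W[...,2]>.013)&(W[...,2]<.0205); r=b&(W[...,2]>.026)&(W[...,2]<.034)&(W[...,0]>.64)
    if t.sum()>5: print(round(y,2),"rim x",np.percentile(W[t][:,0],[3,97]),"rail",np.percentile(W[r][:,0],[3,97]) if r.sum()>5 else "")
E
python3 tr.py w7.png
```

```text
t 39.15 p [ 0.5278 -0.2691  0.0338] yaw 1.543224844453033 F [ 0.0637 -0.3537 -0.7784] g 0.01596551180705001 49.99852538108826
spin -0.00977515554696673 shift before spin [ 4.6766 22.0794 -1.1603] shift after spin [ 4.4606 22.124  -1.1603]
jars top 12628 [array([ 0.6006, -0.183 ,  0.1146])]
-0.22 rim x [0.5214 0.6533] rail [0.6525 0.6696]
-0.19 rim x [0.5212 0.5857] rail 
-0.16 rim x [0.5211 0.5706] rail 
-0.13 rim x [0.5215 0.6554] rail [0.6547 0.6718]
```

View pics/w7.png

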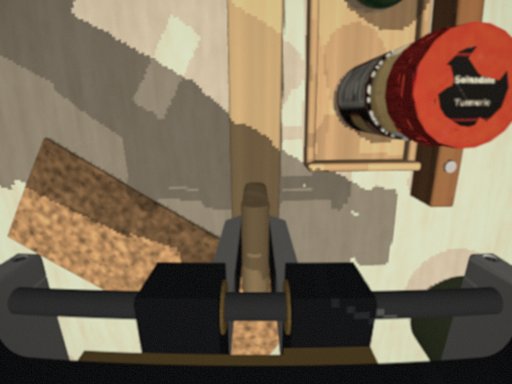

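Call:
apply_moves(
  plan=[1,3,-1,-0.004,1,3,0,-0.003,1,3,0,0,1,2,0,0,0,2,0,0,0,2,0,0,0,2,0,0,0,2,0,0,0,2,0,0,0,2,0,0,0,0,0,0],
  squeeze=60,
)

```text
time_s: 40.3
ee_pos: [0.5518, -0.2659, 0.0361]
eef_rot: [-3.14, -0.0, 1.551]
force: [-5.1, -1.2, -0.3]
grip_width: 0.0155
grip_force: 60.2
```

```bash
python3 go.py .554 -.265 .035 1.55; python3 tr.py
```

```text
t 40.3 p [ 0.5518 -0.2659  0.0361] yaw 1.5514617858631845 F [-5.1046 -1.189  -0.2701] g 0.015483834287594906 60.21017387509346
spin 0.0014617858631842395 shift before spin [0.935  2.1821 1.1106] shift after spin [0.9382 2.1807 1.1106]
jars top 13157 [array([ 0.6073, -0.1818,  0.1147]), array([ 0.5619, -0.2565,  0.1068])]
-0.22 rim x [0.535  0.6526] rail [0.653  0.6698]
-0.19 rim x [0.5355 0.575 ] rail 
-0.16 rim x [0.5353 0.5746] rail 
-0.13 rim x [0.5354 0.6552] rail [0.6549 0.6719]
```

Call:
apply_moves(
  plan=[0,0.7,0,0,0,0.7,0,0,0,0,0,0,0,0,0,0],
)

```text
time_s: 40.75
ee_pos: [0.5535, -0.2657, 0.0362]
eef_rot: [-3.141, -0.0, 1.551]
force: [-4.9, 0.8, -0.6]
grip_width: 0.0154
grip_force: 60.2
```

```bash
python3 tr.py w8.png
python3 - <<'E'
from h import *
c=camera('wrist');W=cloud(c);img=c["image"].copy()
# end rim of tray (24 mm) and its line
m=(abs(W[...,2]-.024)<.003)&(W[...,0]>.57)&(W[...,0]<.66)&(W[...,1]<-.19)&(W[...,1]>-.28)
P=W[m];print(m.sum(),P.min(0),P.max(0),np.median(P[:,1]),np.polyfit(P[:,0],P[:,1],1))
m=(W[...,2]>.026)&(W[...,2]<.034)&(W[...,0]>.645)&(W[...,0]<.69)&(W[...,1]<.1)
P=W[m];print("rail",m.sum(),P.min(0),P.max(0),np.polyfit(P[:,1],P[:,0],1))
E
```

```text
jars top 13126 [array([ 0.609 , -0.1817,  0.1147]), array([ 0.5635, -0.2564,  0.1071])]
-0.22 rim x [0.5368 0.6526] rail [0.6527 0.6695]
-0.19 rim x [0.5372 0.5767] rail 
-0.16 rim x [0.5371 0.5764] rail 
-0.13 rim x [0.5372 0.6552] rail [0.655  0.6719]
1201 [ 0.5713 -0.2577  0.0211] [ 0.6541 -0.1904  0.027 ] -0.22876957176930443 [-0.0867 -0.1759]
rail 2725 [ 0.6514 -0.3963  0.026 ] [ 0.6786 -0.1209  0.034 ] [-0.0138  0.6591]
```

View pics/w8.png

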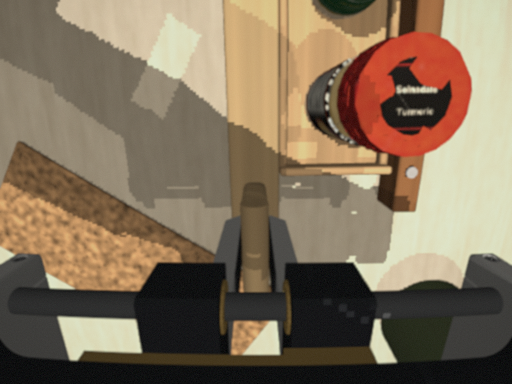

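Call:
apply_moves(
  plan=[0,0.6,0,0,0,0.6,0,0,0,0.6,0,0,0,0,0,0],
)

```text
time_s: 41.25
ee_pos: [0.5549, -0.2659, 0.0363]
eef_rot: [-3.14, -0.0, 1.551]
force: [-7.5, 0.7, 0.6]
grip_width: 0.0155
grip_force: 60.2
```

Call:
apply_moves(
  plan=[0,0.7,0,0,0,0.7,0,0,0,0,0,0],
)

```text
time_s: 41.55
ee_pos: [0.5552, -0.266, 0.0361]
eef_rot: [-3.138, -0.001, 1.551]
force: [-14.2, 0.7, 3.5]
grip_width: 0.0156
grip_force: 60.3
```

Call:
apply_moves(
  plan=[0,-1,0,0,0,-2,0,0,0,-5,0,0,0,-10,-8,0,-15,-5,0,0,-30,0,0,0,-35,0,0,0,-40,0,0,0,-30,0,0,0,-18,0,0,0,0,0,0,0.05,0,0,0,0.08,0,0,0,0.071,0,0,0,0],
)

```text
time_s: 42.95
ee_pos: [0.5299, -0.4346, 0.0448]
eef_rot: [3.141, 0.0, 1.348]
force: [-0.2, 0.2, -0.7]
grip_width: 0.0156
grip_force: 60.0
```

```bash
python3 go.py .558 -.4275 .034 1.35; python3 st2.py w9.png .02
python3 - <<'E'
from h import *
c=camera('wrist');W=cloud(c)
m=(abs(W[...,2]-.024)<.004)&(W[...,0]>.56)&(W[...,0]<.66)&(W[...,1]<-.19)&(W[...,1]>-.28)
n,l,s,_=cv2.connectedComponentsWithStats(m.astype(np.uint8))
for i in range(1,n):
  if s[i,4]>60: P=W[l==i];print(s[i],P.min(0),P.max(0),np.polyfit(P[:,0],P[:,1],1))
E
```

```text
t 42.95 p [ 0.5299 -0.4346  0.0448] yaw 1.3477310348659484 F [-0.2365  0.2325 -0.6593] g 0.015583820191504665 59.99906871467829
spin -0.002268965134051726 shift before spin [13.0931 25.8185 10.7627] shift after spin [13.0345 25.8481 10.7627]
42.95 [ 0.5299 -0.4346  0.0448] 1.3477310348659484 g 0.015583820191504665 59.99906871467829 F [-0.2365  0.2325 -0.6593]
0.05 1403 z 0.0276 l [-0.0176  0.0166]
0.07 1523 z 0.0276 l [-0.0167  0.0168]
0.09 1607 z 0.0276 l [-0.0169  0.0169]
0.11 1728 z 0.0275 l [-0.0171  0.0171]
0.13 1848 z 0.0275 l [-0.0172  0.017 ]
0.15 731 z 0.0275 l [-0.0171  0.0173]
```

View pics/w9.png

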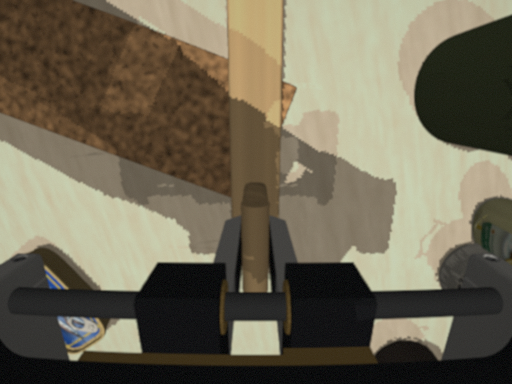

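Call:
apply_moves(
  plan=[3,8,0,0,5,10,4,0,5,8,4,0,0,0,1,0,0,0,0,0],
)

```text
time_s: 43.55
ee_pos: [0.5587, -0.426, 0.0346]
eef_rot: [-3.141, -0.0, 1.351]
force: [-0.1, 0.2, -0.7]
grip_width: 0.0156
grip_force: 60.0
```

```bash
cat > tp.py <<'E'
from h import *
c=camera('top');W=cloud(c)
o=monitor.get_obs();print(o["time_s"],o["ee_pos"],o["eef_rot"][2],"F",o["force"])
m=(W[...,2]>.09)&(W[...,2]<.14)&(W[...,0]>.56)&(W[...,0]<.67)&(W[...,1]<.12)&(W[...,1]>-.26)
n,l,s,_=cv2.connectedComponentsWithStats(m.astype(np.uint8))
print("jars",[np.round(np.median(W[l==i],0),3) for i in range(1,n) if s[i,4]>20])
a=o["eef_rot"][2];nose=o["ee_pos"][:2]+.188*np.array([np.cos(a),np.sin(a)]);print("nose est",nose)
q=cv2.projectPoints(np.array([[.61,nose[1],.02]]),np.array(c["rvec"],float),np.array(c["tvec"],float),c["mtx"],np.array(c["distortion"]))[0].ravel().astype(int)
import sys
if len(sys.argv)>1: u,v=q;cv2.imwrite("pics/"+sys.argv[1],cv2.resize(c["image"][v-45:v+45,u-90:u+60,::-1],None,fx=5,fy=5,interpolation=cv2.INTER_CUBIC))
m=(W[...,2]>.012)&(W[...,2]<.15)&(W[...,0]>.555)&(W[...,0]<.64)&(W[...,1]<.2)&(W[...,1]>-.3)
P=W[m]; print("tray+ y range",P[:,1].min(),P[:,1].max(),"x min",np.percentile(P[:,0],1))
E
python3 tp.py p10.png
```

```text
43.6 [ 0.5585 -0.4263  0.0349] 1.3502368194184455 F [ 0.5136 -0.332  -1.2859]
jars [array([ 0.614, -0.036,  0.114]), array([ 0.615, -0.108,  0.114]), array([ 0.614, -0.184,  0.113])]
nose est [ 0.5996 -0.2428]
tray+ y range -0.29900576434243853 0.014462860094023236 x min 0.5766364973572454
```

View pics/p10.png

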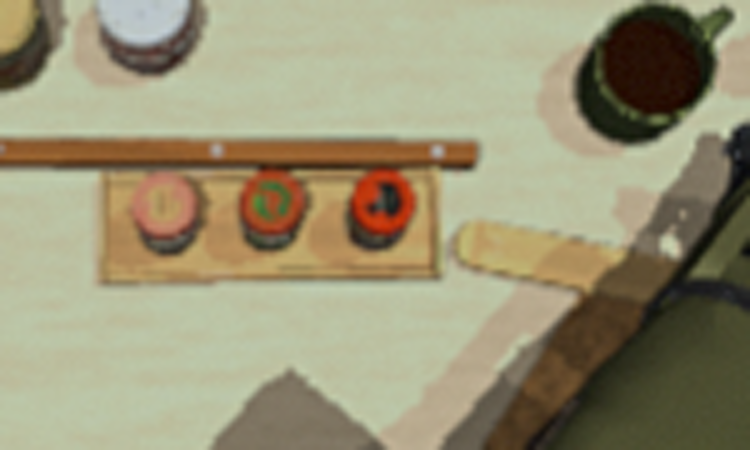

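Call:
apply_moves(
  plan=[3,-0.6,0,0,3,-0.6,0,0,2,-0.4,0,0,2,-0.4,0,0,2,-0.4,0,0,2,-0.35,0,0,2.5,-0.4,0,0,3,-0.5,0,0,3,-0.5,0,0,3,-0.5,0,0,3,-0.5,0,0,3,-0.5,0,0,3,-0.5,0,0,3,-0.5,0,0,3,-0.5,0,0,3,-0.5,0,0],
)

```text
time_s: 45.2
ee_pos: [0.5604, -0.3834, 0.0359]
eef_rot: [3.141, 0.002, 1.35]
force: [-2.8, -7.8, 1.7]
grip_width: 0.0153
grip_force: 60.0
```

```bash
python3 tp.py p11.png
```

```text
45.25 [ 0.5604 -0.3829  0.0358] 1.3498139947720156 F [-2.4867 -5.7624  0.7555]
jars [array([ 0.621, -0.002,  0.114]), array([ 0.62 , -0.074,  0.114]), array([ 0.618, -0.151,  0.114])]
nose est [ 0.6016 -0.1995]
tray+ y range -0.2984606961786239 0.04760337002178008 x min 0.5720424641239588
```

View pics/p11.png

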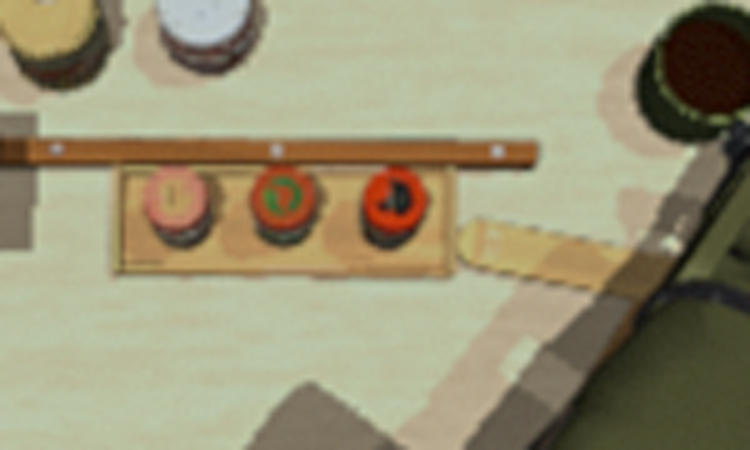

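Call:
apply_moves(
  plan=[3,-0.55,0,0,4,-0.75,0,0,5,-0.9,0,0,5,-0.9,0,0,5,-0.9,0,0,5,-0.9,0,0,5,-0.9,0,0,5,-0.9,0,0,5,-0.9,0,0,5,-0.9,0,0,5,-0.9,0,0,5,-0.9,0,0,5,-0.9,0,0,5,-0.9,0,0,5,-0.9,0,0,4,-0.75,0,0,3,-0.55,0,0],
)

```text
time_s: 46.95
ee_pos: [0.5636, -0.3032, 0.0359]
eef_rot: [3.141, 0.002, 1.35]
force: [-3.8, -8.8, 1.3]
grip_width: 0.0155
grip_force: 60.1
```

```bash
python3 tp.py p12.png
```

```text
47.0 [ 0.5636 -0.3027  0.0358] 1.3503114297396552 F [-3.7689 -7.0716  1.0701]
jars [array([0.622, 0.076, 0.114]), array([0.621, 0.004, 0.114]), array([ 0.619, -0.07 ,  0.114])]
nose est [ 0.6047 -0.1193]
tray+ y range -0.2742298638348703 0.13100522139790818 x min 0.5676608493825168
```

View pics/p12.png

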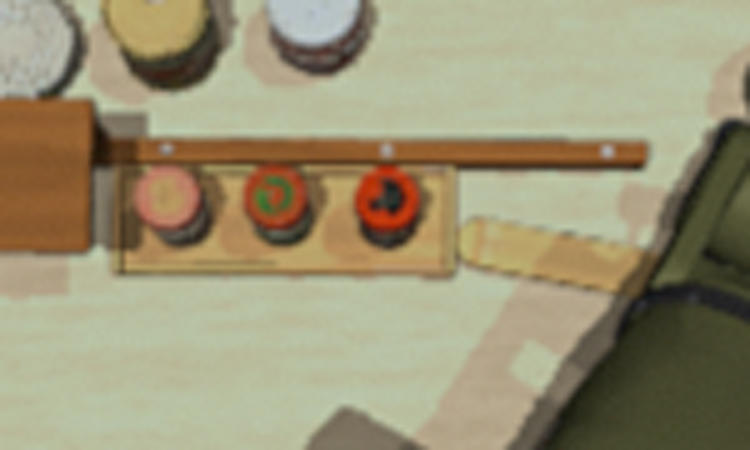

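Call:
apply_moves(
  plan=[3,-0.55,0,0,4,-0.75,0,0,5,-0.9,0,0,5,-0.9,0,0,5,-0.9,0,0,5,-0.9,0,0,5,-0.9,0,0,5,-0.9,0,0,5,-0.9,0,0,5,-0.9,0,0,5,-0.9,0,0,5,-0.9,0,0,5,-0.9,0,0,5,-0.9,0,0,5,-0.9,0,0,4,-0.75,0,0,3,-0.55,0,0],
)

```text
time_s: 48.7
ee_pos: [0.5668, -0.223, 0.0358]
eef_rot: [-3.141, 0.002, 1.35]
force: [-5.8, -9.5, 2.0]
grip_width: 0.0156
grip_force: 60.2
```

```bash
python3 tp.py p13.png
```

```text
48.75 [ 0.5669 -0.2226  0.0357] 1.3506419609969291 F [-4.939  -8.0015  1.2637]
jars [array([0.623, 0.084, 0.114]), array([0.621, 0.008, 0.114])]
nose est [ 0.6079 -0.0391]
tray+ y range -0.2138249581858052 0.1978796736004581 x min 0.5721228709785195
```

Call:
apply_moves(
  plan=[3,-0.6,0,0,4,-0.78,0,0,5,-0.97,0,0,5,-0.97,0,0,5,-0.97,0,0,5,-0.97,0,0,5,-0.97,0,0,5,-0.97,0,0,5,-0.97,0,0,5,-0.97,0,0,5,-0.97,0,0,5,-0.97,0,0,5,-0.97,0,0,4,-0.77,0,0,3,-0.58,0,0],
)

```text
time_s: 50.25
ee_pos: [0.5688, -0.1526, 0.0357]
eef_rot: [-3.141, 0.002, 1.351]
force: [-4.9, -10.4, 2.8]
grip_width: 0.0156
grip_force: 60.2
```

Call:
apply_moves(
  plan=[2,-0.38,0,0,2,-0.38,0,0,2,-0.38,0,0,2,-0.38,0,0],
)

```text
time_s: 50.65
ee_pos: [0.5691, -0.1447, 0.0356]
eef_rot: [-3.141, 0.002, 1.351]
force: [-5.8, -10.7, 2.5]
grip_width: 0.0153
grip_force: 60.2
```

Nose is near y = 0.039. I'll advance slowly until the end panel stops the tray.

Call:
apply_moves(
  plan=[1.5,-0.3,0,0,1.5,-0.3,0,0,1.5,-0.3,0,0,1.5,-0.3,0,0],
)

```text
time_s: 51.05
ee_pos: [0.5692, -0.1386, 0.0356]
eef_rot: [-3.141, 0.002, 1.35]
force: [-5.2, -10.3, 3.4]
grip_width: 0.0159
grip_force: 60.2
```

Call:
apply_moves(
  plan=[1.5,-0.3,0,0,1.5,-0.3,0,0,1,-0.2,0,0],
)

```text
time_s: 51.35
ee_pos: [0.5693, -0.1344, 0.0356]
eef_rot: [-3.141, 0.002, 1.351]
force: [-5.5, -10.2, 2.2]
grip_width: 0.0156
grip_force: 60.2
```

Call:
apply_moves(
  plan=[1,-0.2,0,0,1,-0.2,0,0,0,0,0,0],
)

```text
time_s: 51.65
ee_pos: [0.5694, -0.1332, 0.0359]
eef_rot: [-3.142, 0.003, 1.35]
force: [-7.4, -14.7, 4.8]
grip_width: 0.0157
grip_force: 60.2
```

Call:
apply_moves(
  plan=[0.8,-0.15,0,0,0.8,-0.15,0,0,0,0,0,0,0,0,0,0],
)

```text
time_s: 52.05
ee_pos: [0.5695, -0.133, 0.0362]
eef_rot: [3.141, 0.005, 1.35]
force: [-8.6, -24.3, 6.1]
grip_width: 0.0159
grip_force: 60.3
```

```bash
python3 tp.py
python3 - <<'E'
from h import *
c=camera('wrist');W=cloud(c)
m=(abs(W[...,2]-.024)<.004)&(W[...,0]>.56)&(W[...,0]<.655)&(W[...,1]>0.03)&(W[...,1]<.1)
P=W[m];print("end rim",m.sum(),P.min(0) if m.sum() else "",P.max(0) if m.sum() else "")
c=camera('side');W=cloud(c);u=c["image"]
cv2.imwrite("pics/s14.png",cv2.resize(u[120:260,170:340,::-1],None,fx=4,fy=4,interpolation=cv2.INTER_CUBIC))
E
```

```text
52.1 [ 0.5695 -0.133   0.0362] 1.3500611768918478 F [ -7.2716 -24.9798   4.766 ]
jars [array([0.623, 0.097, 0.114])]
nose est [0.6107 0.0504]
tray+ y range -0.09821153994407236 0.1976521565839045 x min 0.5770460480289319
end rim 0
```

View pics/s14.png

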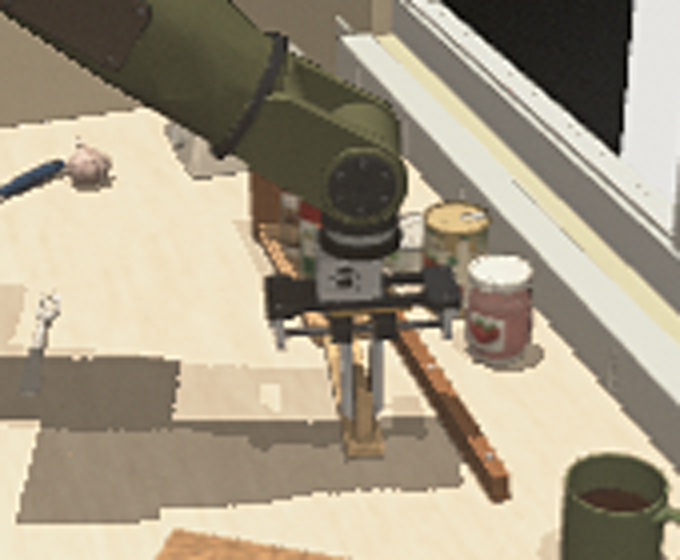

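The stick is stalled at 25 N, so the tray is home against the panel. The side view shows the jars standing under the shelf. Now I back the stick off.

Call:
apply_moves(
  plan=[-1,0.1,0,0,-1.5,0,0,0,-3,0,0,0,-10,0,0,0,-20,0,-5,0,-30,0,-5,0,-35,-5,-5,0,-35,-10,-5,0,-30,-10,-5,0,0,0,0,0],
)

```text
time_s: 53.2
ee_pos: [0.5079, -0.2889, 0.061]
eef_rot: [3.141, 0.001, 1.346]
force: [0.1, 0.6, -1.3]
grip_width: 0.0154
grip_force: 60.0
```

```bash
python3 go.py .397 -.277 .08 -.586
python3 - <<'E'
from h import *
c=camera('wrist');W=cloud(c);save(c,"w15.png",1)
m=(abs(W[...,2]-.024)<.005)&(W[...,0]>.56)&(W[...,0]<.655)&(W[...,1]>-.02)&(W[...,1]<.1)
P=W[m];print("end rim",m.sum())
if m.sum()>20: print(P.min(0),P.max(0),np.polyfit(P[:,0],P[:,1],1))
c=camera('top');W=cloud(c);np.savez("top2.npz",**c)
m=(W[...,2]>.012)&(W[...,2]<.03)&(W[...,0]>.555)&(W[...,0]<.64)&(W[...,1]>0)&(W[...,1]<.12)
P=W[m];print("tray",m.sum(),P.min(0),P.max(0))
E
```

```text
t 53.2 p [ 0.5079 -0.2889  0.061 ] yaw 1.3462955152480616 F [ 0.1179  0.6149 -1.2504] g 0.015417920942270328 59.99810054898262
spin 1.932295515248061 shift before spin [ -13.0796 -110.8048  -19.025 ] shift after spin [-99.0173  51.4234 -19.025 ]
end rim 0
tray 71 [0.5836 0.0498 0.012 ] [0.6372 0.1199 0.0297]
```

Call:
apply_moves(
  plan=[-3,-25,-10,0,-5,-40,-9,0,-5,-40,0,0,0,0,0,0.08,0,0,0,0.12,0,0,0,0.14,0,0,0,0.14,0,0,0,0.14,0,0,0,0.14,0,0,0,0.14,0,0,0,0.14,0,0,0,0.14,0,0,0,0.14,0,0,0,0.14,0,0,0,0.14,0,0,0,0.14,0,0,0,0.14,0,0,0,0.06,0,0,0,0],
)

```text
time_s: 55.2
ee_pos: [0.4046, -0.2745, 0.0791]
eef_rot: [-3.141, 0.0, -0.59]
force: [0.2, -0.0, -1.6]
grip_width: 0.0155
grip_force: 60.0
```

```bash
python3 go.py .397 -.277 .034 -.586; python3 st2.py w16.png .02
python3 - <<'E'
from h import *
def cork(c):
    W=cloud(c);h=cv2.cvtColor(c["image"],cv2.COLOR_RGB2HSV).astype(int)
    k=(h[...,0]<18)&(h[...,1]>100)&(abs(W[...,2])<.012)&(W[...,0]<.62)&(W[...,1]<-.18)&(W[...,1]>-.46)&(W[...,0]>.3)
    k=cv2.morphologyEx(k.astype(np.uint8),cv2.MORPH_OPEN,np.ones((3,3)))
    P=W[k>0]; return P
c=camera("wrist");P=cork(c)
print("wrist",len(P),cv2.minAreaRect(P[:,:2].astype(np.float32)*1000))
c=camera("top");P=cork(c);print("top",len(P),cv2.minAreaRect(P[:,:2].astype(np.float32)*1000))
E
```

```text
t 55.2 p [ 0.4046 -0.2745  0.0791] yaw -0.5897067836182386 F [ 0.1808 -0.0002 -1.6124] g 0.015493750288892631 59.99898802489042
spin -0.003706783618238507 shift before spin [-4.9614  6.3082 45.1472] shift after spin [-4.9848  6.2898 45.1472]
55.2 [ 0.4046 -0.2745  0.0791] -0.5897067836182386 g 0.015493750288892631 59.99898802489042 F [ 0.1808 -0.0002 -1.6124]
0.05 1412 z 0.0621 l [-0.0178  0.0162]
0.07 1473 z 0.062 l [-0.017   0.0165]
0.09 1624 z 0.062 l [-0.0173  0.0166]
0.11 1748 z 0.062 l [-0.0174  0.0167]
0.13 1846 z 0.0619 l [-0.0176  0.0167]
0.15 688 z 0.0619 l [-0.0174  0.017 ]
wrist 13833 ((438.2061462402344, -311.43603515625), (98.9197769165039, 238.65931701660156), 56.16108322143555)
top 390 ((512.8596801757812, -359.5732116699219), (97.4720230102539, 105.14656066894531), 56.66386032104492)
```

Call:
apply_moves(
  plan=[-4,4,0,0,-5,5,10,0,-2.5,2,15,0,0,0,10,0,0,0,5,0,0,0,3,0,0,0,2,0,0,0,0,0],
)

```text
time_s: 56.15
ee_pos: [0.3886, -0.2781, 0.0344]
eef_rot: [-3.142, -0.0, -0.59]
force: [-0.5, 0.4, -0.5]
grip_width: 0.0155
grip_force: 60.0
```

Call:
apply_moves(
  plan=[0,0,0.5,0,0,0,0.5,0,0,0,0,0],
  squeeze=10,
)

```text
time_s: 56.45
ee_pos: [0.3887, -0.2782, 0.0337]
eef_rot: [3.142, -0.001, -0.59]
force: [-0.6, 1.1, 4.7]
grip_width: 0.0159
grip_force: 10.0
```

Call:
apply_moves(
  plan=[0,0,0,0,0,0,0,0,0,0,0,0,0,0,0,0,0,0,-10,0,0,0,-25,0,0,0,-35,0,-10,0,-40,0,-20,0,-40,0,0,0,0,0,0,0,0,0],
  hand=0.2,
)

```text
time_s: 57.55
ee_pos: [0.3637, -0.2615, 0.1843]
eef_rot: [3.141, -0.002, -0.59]
force: [0.1, 0.1, -0.1]
grip_width: 0.0567
grip_force: 0.0
```

```bash
python3 stick.py w17.png
python3 - <<'E'
from h import *
W=cloud(dict(np.load("w.npz")))
m=(W[...,2]>.055)&(W[...,2]<.09)&(W[...,1]<-.22)&(W[...,0]<.5)
P=W[m]; print("fin",m.sum(),cv2.minAreaRect(P[:,:2].astype(np.float32)*1000),np.median(P,0))
for n in ("top","side"):
    c=camera(n);W=cloud(c)
    m=(W[...,2]>.012)&(W[...,2]<.03)&(W[...,0]>.555)&(W[...,0]<.64)&(W[...,1]>-.05)&(W[...,1]<.12)
    P=W[m];print(n,"tray",m.sum(),P.min(0),P.max(0), cv2.minAreaRect(P[:,:2].astype(np.float32)*1000))
    h=cv2.cvtColor(c["image"],cv2.COLOR_RGB2HSV)
    r=(W[...,2]>.08)&(W[...,2]<.13)&(W[...,0]>.57)&(W[...,0]<.66)&(W[...,1]>.03)&(W[...,1]<.28)&((h[...,0]<8)|(h[...,0]>172))&(h[...,1]>140)
    k,l,s,_=cv2.connectedComponentsWithStats(r.astype(np.uint8))
    print("caps",[(s[i,4],np.round(np.median(W[l==i],0),3),W[l==i][:,2].max()) for i in range(1,k) if s[i,4]>5])
E
```

```text
fin 760 ((374.9438171386719, -235.162353515625), (15.947705268859863, 56.24080276489258), 52.07957077026367) [ 0.3763 -0.2368  0.0724]
[ 219   17   38  198 5436] ((437.52667236328125, -283.7423095703125), (36.165771484375, 218.03622436523438), 52.094417572021484) 0.07547773075542057
[ 380   53   83   92 4428] ((330.27008056640625, -479.54644775390625), (63.88418197631836, 106.1439208984375), 22.635557174682617) 0.026420561027443824
fin 708 ((375.02630615234375, -235.22659301757812), (15.947705268859863, 56.03170394897461), 52.07957077026367) [ 0.378  -0.2381  0.0725]
top tray 79 [0.5836 0.0497 0.012 ] [0.6393 0.117  0.0293] ((611.6365966796875, 83.32046508789062), (66.77424621582031, 55.686370849609375), 89.32060241699219)
caps [(np.int32(102), array([0.62 , 0.099, 0.114]), np.float64(0.11995391302815075))]
side tray 78 [0.5771 0.0412 0.012 ] [0.6395 0.1095 0.0299] ((608.2566528320312, 75.58624267578125), (61.78627395629883, 68.4610824584961), 0.7601655721664429)
caps [(np.int32(94), array([0.615, 0.097, 0.104]), np.float64(0.11486721849911975))]
```

After the release the stick was knocked about 4 cm: the fin is now at (0.375, -0.235). It is probably still inside the limits, but I'll re-lay it centrally.

Call:
apply_moves(
  plan=[0,0,0,0.036,0,0,0,0.036,-3.5,-14,0,0,-3.9,-13.8,0,0,0,0,30,0,0,0,35,0,0,0,35,0,0,0,30,0,0,0,15,0,0,0,5,0,0,0,0,0],
  hand=0.5,
)

```text
time_s: 58.8
ee_pos: [0.3745, -0.2347, 0.0325]
eef_rot: [3.142, 0.002, -0.662]
force: [0.2, 0.4, -0.3]
grip_width: 0.0707
grip_force: 0.0
```

Call:
apply_moves(
  plan=[0,0,0,0,0,0,0,0,0,0,0,0,0,0,0,0,0,0,0,0,0,0,0,0,0,0,0,0,0,0,0,0],
  hand=-1,
  squeeze=40,
)

```text
time_s: 59.6
ee_pos: [0.3748, -0.2349, 0.0333]
eef_rot: [3.142, 0.0, -0.662]
force: [-0.0, -0.2, 1.6]
grip_width: 0.0155
grip_force: 40.0
```

```bash
python3 go.py .391 -.279 .034 -.588
```

```text
t 59.6 p [ 0.3748 -0.2349  0.0333] yaw -0.6621769756519813 F [-0.0188 -0.2205  1.6419] g 0.01550038814833721 39.99950045719743
spin -0.07417697565198145 shift before spin [39.8681 24.8185 -0.6649] shift after spin [37.9192 27.7049 -0.6649]
```

Call:
apply_moves(
  plan=[0,0,-8,0,0,0,-12,0,0,0,0,-0.037,0,0,0,-0.037,10,7,0,0,14,10,0,0,14,11,0,0,0,0,10,0,0,0,7,0,0,0,3,0,0,0,0.7,0,0,0,0,0],
)

```text
time_s: 60.8
ee_pos: [0.3903, -0.2787, 0.0333]
eef_rot: [3.141, 0.001, -0.588]
force: [-9.2, 3.3, 17.6]
grip_width: 0.0161
grip_force: 40.0
```

Call:
apply_moves(
  plan=[0,0,0,0,0,0,0,0,0,0,0,0,0,0,0,0,0,0,-10,0,0,0,-25,0,0,0,-35,0,-10,0,-40,0,-20,0,-40,0,0,0,0,0,0,0,0,0],
  hand=0.2,
)

```text
time_s: 61.9
ee_pos: [0.3661, -0.2627, 0.1836]
eef_rot: [3.141, -0.002, -0.588]
force: [1.5, -0.8, 0.2]
grip_width: 0.0567
grip_force: 0.0
```

```bash
python3 stick.py w18.png; python3 -c "
from h import *
W=cloud(dict(np.load('w.npz')))
m=(W[...,2]>.055)&(W[...,2]<.09)&(W[...,1]<-.22)&(W[...,0]<.5)
P=W[m]; print('fin',m.sum(),cv2.minAreaRect(P[:,:2].astype(np.float32)*1000),np.median(P,0))
m=(W[...,2]>.012)&(W[...,2]<.03)&(W[...,0]>.37)&(W[...,1]<-.22)
P=W[m];print('sole z',np.percentile(P[:,2],[5,50,95]))"
```

```text
fin 803 ((390.77008056640625, -278.13671875), (15.731651306152344, 56.636470794677734), 55.767093658447266) [ 0.392  -0.2786  0.0725]
[ 240    0   32  185 5361] ((449.15557861328125, -318.04010009765625), (35.83032989501953, 199.7622833251953), 55.59697723388672) 0.07598562944312054
[ 380   55   83   93 4421] ((329.955810546875, -479.3006591796875), (63.807403564453125, 105.38041687011719), 23.19411849975586) 0.027284804694939654
fin 803 ((390.77008056640625, -278.13671875), (15.731651306152344, 56.636470794677734), 55.767093658447266) [ 0.392  -0.2786  0.0725]
sole z [0.0152 0.0165 0.0179]
```

Run:
```python
from h import *
c=camera("side");W=cloud(c)
for a,b in ((.05,.125),(.125,.2),(.2,.29)):
    m=(W[...,2]>.03)&(W[...,2]<.145)&(W[...,0]>.575)&(W[...,0]<.645)&(W[...,1]>a)&(W[...,1]<b)
    P=W[m];print(a,m.sum(),P.min(0) if len(P) else "",P.max(0) if len(P) else "")
print(ctrl.hand_in())
```

```text
0.05 200 [0.5947 0.0693 0.03  ] [0.6382 0.119  0.1144]
0.125 124 [0.5985 0.1471 0.0301] [0.6413 0.1991 0.1168]
0.2 59 [0.5976 0.2233 0.0304] [0.616  0.2897 0.1009]
the job is handed in; nothing more can be done
None
```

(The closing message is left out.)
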